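# Lay the printing blocks out for inking

## Task

Get the block printing ready: stand the lid of the wooden block case up at about 100 degrees open, just past upright, as a splash board. Then turn every printing block that lies on the table so that its carved face is up, and set them all flat on the floor of the case's tray, side by side, carved faces still up. Leave the ink bottle, the water pot behind the blocks and the roller where they are.

Things in the scene. Friction and masses are not known exactly. Their poses are not given: they have to be found in the camera images.
- case: fixed wooden block case, 140 mm deep (x) by 280 mm wide (y), tray walls 20 mm high and 7 mm thick; origin under its centre on the table, x points to the hinged far side, y along its width. The tray floor is 7 mm thick, flat and open (no compartments), 266 by 126 mm inside
- case_floor (a point): centre of the tray's inner floor
- lid_hinge (a point): middle of the lid's hinge line, on the far top edge of the tray (70 mm behind the tray's centre, 20 mm above the table); the hinge line runs along the case's y axis
- case_lid (a joint): angle of the case's lid in rad: 0 shut, 1.57 upright, 1.745 = 100 degrees, stop at 2.4. The hinge is stiff (about 0.4 N m): the lid stays where it is left; it starts ajar. The lid is a 36 mm deep shell, 140 by 280 mm, 250 g
- lid_tab (a point): grip point on the dark wooden pull tab at the middle of the lid's free edge: a tongue 26 mm wide (along the hinge line), 12 mm thick, standing 40 mm out from the lid's front wall in the lid's plane; this point is 26 mm out from that wall and 166 mm from the hinge line (and 16 mm above the lid's hinge plane). Axes turn with the lid: x towards the hinge, y along the hinge line
- block_a_mid (a point): centre of a wooden printing block, face 60 x 48 mm (its x and y), 46 mm thick (z), 120 g. z points out of the carved face (a dark layer with a raised pattern of five straight bars); the other five faces are bare wood. Starts on its side or with the carved face down; may be absent
- block_a: the same block as block_a_mid; this frame is not aligned with the carved face, use block_a_mid
- block_b_mid (a point): centre of a wooden printing block, face 50 x 50 mm (its x and y), 46 mm thick (z), 120 g. z points out of the carved face (a dark layer with a raised pattern of nine round dots); the other five faces are bare wood. Starts on its side or with the carved face down; may be absent
- block_b: the same block as block_b_mid; this frame is not aligned with the carved face, use block_b_mid
- block_c_mid (a point): centre of a wooden printing block, face 60 x 48 mm (its x and y), 46 mm thick (z), 120 g. z points out of the carved face (a dark layer with a raised pattern of a leaf); the other five faces are bare wood. Starts on its side or with the carved face down; may be absent
- block_c: the same block as block_c_mid; this frame is not aligned with the carved face, use block_c_mid
- block_d_mid (a point): centre of a wooden printing block, face 50 x 50 mm (its x and y), 46 mm thick (z), 120 g. z points out of the carved face (a dark layer with a raised pattern of a diagonal cross); the other five faces are bare wood. Starts on its side or with the carved face down; may be absent
- block_d: the same block as block_d_mid; this frame is not aligned with the carved face, use block_d_mid
- ink_bottle: dark ink bottle with a white cap, 43 mm across, 92 mm tall, bystander; origin under its centre
- water_pot: open plastic rinsing pot, 78 mm across, 85 mm tall, bystander; origin under its centre
- brayer: small ink roller with a wooden handle, 78 x 147 x 31 mm, lying flat, bystander; origin under its centre
There are look-alikes about, which are no part of the job. What is shaped like the block_d but pink, purple or yellow is not meant.

How it is judged:
On the way, in this order (a step that is already met when the one before it is completed fails the run):
1. the lid stands about 100 degrees open (value of joint case_lid between 1.595 and 1.895 rad), for 0.3 s.
2. every block stands carved face up on the floor of the case and is let go (angle between each of block_a_mid, block_b_mid, block_c_mid, block_d_mid's own z axis and vertical below 0.15 rad and x of block_a_mid in the frame of case between -0.062 and 0.062 m and y of block_a_mid in the frame of case between -0.128 and 0.128 m and z of block_a_mid in the frame of case between 0.022 and 0.04 m and linear speed of each of block_a, block_b, block_c, block_d below 0.02 m/s and contact force between the fingers and block_a below 0.1 N and x of block_b_mid in the frame of case between -0.062 and 0.062 m and y of block_b_mid in the frame of case between -0.128 and 0.128 m and z of block_b_mid in the frame of case between 0.022 and 0.04 m and contact force between the fingers and block_b below 0.1 N and x of block_c_mid in the frame of case between -0.062 and 0.062 m and y of block_c_mid in the frame of case between -0.128 and 0.128 m and z of block_c_mid in the frame of case between 0.022 and 0.04 m and contact force between the fingers and block_c below 0.1 N and x of block_d_mid in the frame of case between -0.062 and 0.062 m and y of block_d_mid in the frame of case between -0.128 and 0.128 m and z of block_d_mid in the frame of case between 0.022 and 0.04 m and contact force between the fingers and block_d below 0.1 N), for 0.3 s.
At the end, for the whole second after the job is handed in: The lid stands 91.5 to 108.5 degrees open, and every block present rests flat on the tray's floor inside the case, carved face up (within 0.15 rad), released and still (all of step 1 and all of step 2); the robot touches nothing.
It fails at once if the ink bottle is pushed away or knocked over (distance of ink_bottle from where it was at the start of the episode above 0.05 m or angle between ink_bottle's own z axis and vertical above 0.5 rad).
It fails at once if the water pot is pushed away or knocked over (distance of water_pot from where it was at the start of the episode above 0.05 m or angle between water_pot's own z axis and vertical above 0.5 rad).
It fails at once if the roller is pushed away or knocked over (distance of brayer from where it was at the start of the episode above 0.05 m or angle between brayer's own z axis and vertical above 0.5 rad).
Of block_a, block_b, block_c, block_d only 2 to 3 are there at a start; the rules pass over those that are not, and their reading is None.
At some moment in a run one of block_a, block_b, block_c, block_d may be knocked a few centimetres aside while the robot is not near it.
Once in a run the grip may slacken for a moment while it holds something.
It also fails if it takes over 210 s, if anything falls off the work surface, if the arm or the gripper's body presses on something with over 40 N, if the wrist force passes 120 N, or if a joint passes its speed limit or range.

## Robot

A 6-joint arm with a two-finger parallel gripper is mounted at the origin on a cart in front of the work surface, level with it; the furniture and walls round the work are solid. World frame = base frame: x ahead of the robot, y to its left, z up, the work surface at z = 0. Lengths are in m, angles in rad, forces in N, time in s.
With the tool pointing down it reaches from about 0.35 to 0.775 m from the base axis. Payload 5.5 kg.
Tool frame: the origin (TCP) lies at the very end of the fingers, on their centre line; the grasp point (between the pads) lies 19 mm behind it; z points along the fingers, y is the line along which they close (so a half turn about z gives the same grasp; the last joint's range is limited). The gripper opens to 85 mm and grips with 20 to 120 N. Pads are 22 mm wide; open, the fingers measure 114 mm over their backs; the gripper's body (76 mm by 85 mm) begins 54 mm behind the grasp point. The pads swing forward as they close: fully open they stand 13 mm farther back than shut.
Start: joints at [-1.319, 0.313, 0.046, 1.304, 0, 1.431], TCP at [0.22, -0.531, 0.198] pointing down, gripper open.
Joint ranges: [-2.76, 2.76], [-0.86, 1.69], [-1.03, 1.26], [-2.2, 2.34], [-1.47, 1.5], [-3.14, 3.14]. Speed limits (rad/s): [2.57, 2.57, 3.14, 3.14, 3.14, 3.14].

## Interface

Orientations are given as a unit quaternion [w, x, y, z].
In Python, from workcell import get_state, read_camera, calibration, hand_in gives the robot as it stands.
- The arm moves only by the tool drive_tool, never from a script. Its argument "deltas" is a list that holds one entry, the list of rows, each a list of 7 numbers: the closure in counts, from 0 (fully open) to 255 (shut), then the shift along the tool's x, y, z in m, then the turn, a rotation vector about the tool's x, y, z in degrees. A call has 1 to 12 rows; each row is the pose to reach, as a shift and turn from the pose commanded when the call began, along the tool's axes at that moment; what a row does not reach only later rows make up. A row lasts 1/8 s, in which the tool goes at most 62.5 mm and 10.7 degrees, less where a joint would pass 70% of its speed; a pose out of reach is approached as far as the arm can. A call with a gripper value outside its range is refused whole. The fingers move at their own pace and stop on an object; "newtons" is the grip in N (left out, the last holds). Time passes only in rows, so rows that repeat a pose let the fingers close. It gives the time, the measured TCP pose, the force, the opening and the grip force at its end, in the units of the state.
- get_state(): the state, without advancing time (a new reading comes with each control period).
- read_camera(name): name is "side" or "top"; returns (picture, depth): 400x640x3 uint8, red, green, blue; 400x640 float32, m along the optical axis (not along the pixel's ray), 0 where there is no reading.
- calibration(name): a dict with "mtx" (3x3 intrinsics, pixels), "world_from_camera" (4x4, takes a point from camera to world coordinates). Camera axes: x right, y up, looking along -z (the intrinsics and any distortion apply to the point x, -y, -z); pixel columns grow to the right and rows downward; lengths in m; the calibration is good to about 2 mm. A picture is of the moment at which its call begins. calibration takes no time and is no camera call.
- hand_in(): hands the job in; it is judged then, once.
The state is a dict: "clock": time; "joint_pos": joint angles; "qvel": joint speeds; "tau": joint torques, N m; "tcp_pos": TCP position; "orientation": TCP orientation; "wrist_force": force on the tool from outside, world axes, zero at the start; "ft_torque": the same for the moment, N m; "finger_gap": finger opening in m; "grip_force": force on a finger pad.
Only numpy, scipy, OpenCV 4.12 (cv2) and the standard library are available. Lean on these libraries where they do the work, as an engineer would, in place of code of your own. Each camera call takes 0.05 s, during which the arm holds its last target. There are 200 camera calls.

## Working session

There is one attempt and no reset: what is moved stays moved. The work goes in short steps, Python scripts to look and compute and a tool call to move; the robot and the scene stay as the last step left them, time stands still between calls to the robot, and variables do not carry over. Pictures are saved under pics/ and viewed, at most 14 in all, crops included, and the job is handed in when it is done.

Besides the shell and the picture viewer there is one more tool, called after "Emit:" by a JSON object that holds its "api" and its "payload". drive_tool: Moves the arm, as the interface text tells. Its arguments: {"type":"object","properties":{"deltas":{"type":"array","items":{"type":"array","items":{"type":"array","items":{"type":"number"}}}},"newtons":{"type":"number"}},"required":["deltas"]}

```bash
ls; mkdir -p pics; cat > h.py <<'E'
import numpy as np, cv2
from workcell import *
from scipy.spatial.transform import Rotation as R
def cam(n):
    p,d=read_camera(n); return p,d
def pts(n,d):
    c=calibration(n); K=np.array(c["mtx"]); T=np.array(c["world_from_camera"])
    v,u=np.mgrid[0:d.shape[0],0:d.shape[1]]
    x=(u-K[0,2])/K[0,0]*d; y=(v-K[1,2])/K[1,1]*d
    P=np.stack([x,-y,-d,np.ones_like(d)],-1)@T.T
    P[d<=0]=np.nan
    return P[...,:3]
def pose():
    s=get_state(); q=np.array(s["orientation"]); return np.array(s["tcp_pos"]),R.from_quat(q[[1,2,3,0]])
def save(n,im): cv2.imwrite("pics/"+n,im[...,::-1])
E
python3 - <<'E'
from h import *
s=get_state(); print({k:np.round(v,3).tolist() for k,v in s.items()})
for n in("top","side"):
    p,d=cam(n); save(n+"0.png",p); np.save(n+"0.npy",d); c=calibration(n); print(n,np.round(c["mtx"],1).tolist(),np.round(c["world_from_camera"],3).tolist(),[k for k in c])
E
```

```text
pics
{'clock': 0.0, 'joint_pos': [-1.319, 0.314, 0.045, 1.304, 0.0, 1.431], 'qvel': [0.002, 0.002, 0.001, 0.0, 0.001, 0.001], 'tau': [-0.001, -48.063, 29.853, 0.019, 0.0, 0.0], 'tcp_pos': [0.219, -0.531, 0.197], 'orientation': [-0.001, 0.981, 0.195, -0.0], 'wrist_force': [-0.7, 0.206, 0.167], 'ft_torque': [-0.038, -0.003, 0.038], 'grip_force': 0.0, 'finger_gap': 0.086}
top [[366.0, 0.0, 313.9], [0.0, 366.0, 198.2], [0.0, 0.0, 1.0]] [[-0.015, 0.984, -0.177, 0.443], [-1.0, -0.018, -0.013, -0.057], [-0.016, 0.177, 0.984, 0.897], [0.0, 0.0, 0.0, 1.0]] ['mtx', 'world_from_camera']
side [[366.4, 0.0, 319.3], [0.0, 366.4, 197.3], [0.0, 0.0, 1.0]] [[-0.819, 0.273, -0.505, 0.051], [-0.574, -0.386, 0.722, 0.723], [0.002, 0.881, 0.473, 0.559], [0.0, 0.0, 0.0, 1.0]] ['mtx', 'world_from_camera']
```

View pics/top0.png

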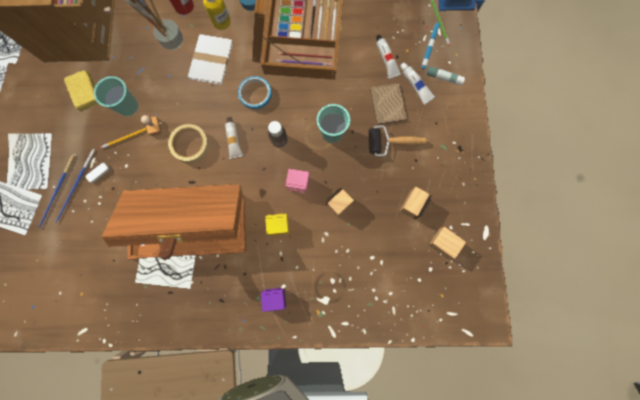

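View pics/side0.png

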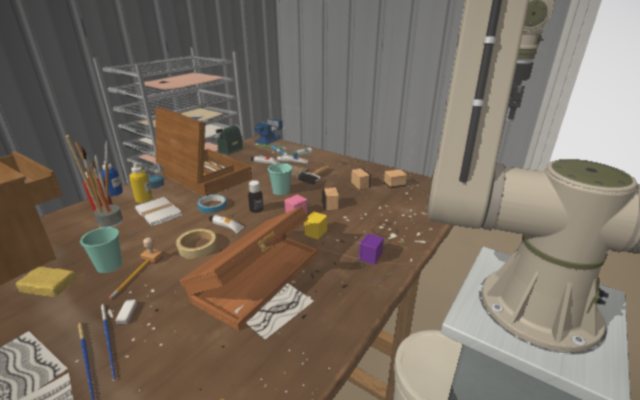

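The top view shows three bare-wood blocks at (341,202), (416,201) and (449,242). The pink (297,180), yellow (277,224) and purple (273,300) cubes are decoys. The case is at (180,220) with its lid ajar, the bottle at (277,132), the pot at (333,121) and the roller at (395,140). I'll confirm the blocks in one crop and measure.

```bash
python3 - <<'E'
from h import *
t=cv2.imread("pics/top0.png")[...,::-1]; s=cv2.imread("pics/side0.png")[...,::-1]
a=cv2.resize(t[180:265,320:475],(800,0) if 0 else (560,307),interpolation=cv2.INTER_CUBIC)
b=cv2.resize(s[160:215,310:415],(560,293),interpolation=cv2.INTER_CUBIC)
save("crop1.png",np.vstack([a,b]))
d=np.load("top0.npy");P=pts("top",d)
for n,(u0,u1,v0,v1) in dict(b1=(322,362,182,222),b2=(398,434,182,222),b3=(428,470,222,264),case=(100,250,180,262)).items():
    Q=P[v0:v1,u0:u1].reshape(-1,3); z=Q[:,2]; top=Q[z>np.nanpercentile(z,97)-.006] if n!='case' else Q[z>.012]
    r=cv2.minAreaRect((top[:,:2]*1000).astype(np.float32)); print(n,len(top),np.round(top.mean(0),4),"zmax",np.nanpercentile(top[:,2],[5,50,95]).round(4),np.round(r[0],1),np.round(r[1],1),round(r[2],1), cv2.boxPoints(r).round().tolist())
for n,(u,v) in dict(pot=(333,121),bot=(277,130),tab=(167,245),lidTL=(125,193),lidTR=(237,190),lidBL=(110,232),lidBR=(237,228),tl=(130,255),tr=(240,250),table=(220,300)).items(): print(n,P[v,u].round(3))
c=P[180:262,100:250]; np.set_printoptions(linewidth=200)
print((c[::5,::8,2]*1000).round(0)); 
E
```

```text
b1 384 [ 0.5875 -0.1033  0.0503] zmax [0.0478 0.0504 0.0529] [ 587.7 -103.2] [43.3 48.9] 43.4 [[555.0, -100.0], [589.0, -136.0], [620.0, -106.0], [587.0, -71.0]]
b2 470 [ 0.5832 -0.2856  0.0481] zmax [0.0455 0.0481 0.0505] [ 583.2 -286.6] [44.8 60.7] 58.0 [[546.0, -290.0], [597.0, -322.0], [621.0, -284.0], [569.0, -252.0]]
b3 553 [ 0.4871 -0.3526  0.046 ] zmax [0.0434 0.046  0.0484] [ 487.5 -353.2] [59.9 48.6] 53.0 [[450.0, -362.0], [489.0, -392.0], [525.0, -344.0], [486.0, -315.0]]
case 7850 [0.5482 0.261  0.0926] zmax [0.0215 0.1    0.1281] [542.1 267.4] [172.2 281.8] 2.3 [[450.0, 405.0], [462.0, 123.0], [634.0, 130.0], [623.0, 412.0]]
pot [ 0.785 -0.095  0.052]
bot [0.75  0.037 0.093]
tab [0.487 0.263 0.129]
lidTL [0.615 0.401 0.056]
lidTR [0.616 0.133 0.064]
lidBL [0.517 0.39  0.123]
lidBR [0.525 0.127 0.086]
tl [0.471 0.399 0.015]
tr [0.479 0.133 0.021]
table [0.363 0.183 0.001]
[[ -1.   1.   3.   1.   3.   2.   2.   1.   3.   2.   1.   1.   0.  -3.   3.   1.   1.   1.  -1.]
 [  1.   4.   3.  -1.   1.   2.   0.   5.  -0.  -1.   0.   1.   0.   1.   1.  51.  55.  54.   3.]
 [  2. 
[... 763 characters left out ...]
2.  97.   6.]
 [  2. 120. 121. 120. 122. 124. 123. 122. 125. 125. 126. 128. 129. 130. 128. 128. 128.  96.   8.]
 [ -1. 131. 127. 131. 129. 128. 127. 123. 124. 121. 121. 122. 118. 117. 114. 115. 111. 100.  11.]
 [ -0. 121. 119. 117. 114. 114. 113. 113. 121. 120. 112. 107. 107. 104. 102.  98.   7.   8.  13.]
 [  0. 104. 107. 103. 102.   9.   9.   8. 127. 129.   9.   9.   8.   6.   9.   9.  10.  11.  15.]
 [  0.   3.  -2.   3.   6.   8.   6.  11. 136. 129.   8.   7.   7.  10.   8.   9.  21.  21.  15.]
 [  0.   1.  -1.   2.   8.   6.  22.  21. 143.  18.  21.  21.  10.   0.  -0.   2.   2.   0.  -1.]
 [ -1.   3.   2.   1.  -1.   4.   4.   1. 137.   2.   0.   5.  -1.   2.   0.   1.  -1.  -2.   3.]]
```

View pics/crop1.png

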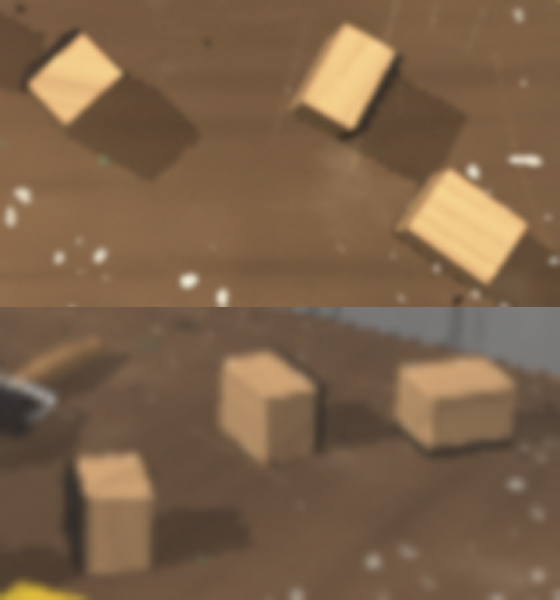

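The crop shows:
- Left block (341,202): 50 mm tall, lying on its side, dark face to the upper left (+x+y).
- Middle block (416,201): on its side, dark face to the lower right (-x-y).
- Right block (449,242): carved face down.

All three are bare wood, so these are the ones meant. Next I fit the case and lid.

```bash
cat >> h.py <<'E'
def fitcase(P,reg=(100,250,180,262),hint=None):
    u0,u1,v0,v1=reg; Q=P[v0:v1,u0:u1].reshape(-1,3); Q=Q[np.isfinite(Q[:,0])]
    return Q
def rows(goals,p=None,r=None,dig=3):
    """goals: list of (pos,Rot): print tool-frame deltas from the present pose"""
    if p is None: p,r=pose()
    for g,G in goals:
        print([round(float(x),4) for x in r.inv().apply(np.array(g)-p)]+[round(float(x),1) for x in np.degrees((r.inv()*G).as_rotvec())])
def tool(t,y):
    """rotation with tool z along t, tool y as near y as possible"""
    t=np.array(t,float);t/=np.linalg.norm(t); y=np.array(y,float); y-=t*(y@t); y/=np.linalg.norm(y)
    return R.from_matrix(np.stack([np.cross(y,t),y,t],1))
E
python3 - <<'E'
from h import *
P=pts("top",np.load("top0.npy")); Q=fitcase(P)
H=Q[(Q[:,2]>.045)&(Q[:,0]>.515)]
rng=np.random.default_rng(0);best=None
for _ in range(300):
    a,b,c=H[rng.choice(len(H),3,False)]; n=np.cross(b-a,c-a); n/=np.linalg.norm(n)+1e-12
    m=abs((H-a)@n)<.003
    if best is None or m.sum()>best.sum(): best=m
L=H[best]; c=L.mean(0); n=np.linalg.svd(L-c,full_matrices=False)[2][2]; n*=np.sign(n[2])
th=np.arccos(n[2]); print("n",n.round(3),"theta",np.degrees(th).round(2),"yaw",np.degrees(np.arctan2(n[1],n[0])).round(2),best.sum(),len(H))
# hinge line: at z=.02 ; plane offset
psi=np.arctan2(n[1],n[0]); ex=np.array([np.cos(psi),np.sin(psi)])
# (s - sh)*sin + (z-.02)*cos = .036
sh=(c[:2]@ex)+((c[2]-.02)*np.cos(th)-.036)/np.sin(th); print("hinge s",sh)
r=cv2.minAreaRect((L[:,:2]*1000).astype(np.float32)); print(r, cv2.boxPoints(r).round().tolist())
W=Q[(Q[:,2]>.016)&(Q[:,2]<.026)]; W=W[W[:,0]<.49]; print("front wall",len(W)); vx=cv2.fitLine(W[:,:2].astype(np.float32),cv2.DIST_HUBER,0,.01,.01).ravel(); print(vx, np.degrees(np.arctan2(-vx[0],vx[1])), W[:,1].min(),W[:,1].max(),np.percentile(W[:,0],[5,50,95]))
T=Q[(Q[:,0]<.5)&(Q[:,2]>.112)]; print("tab",len(T),T.mean(0).round(4),T.min(0).round(3),T.max(0).round(3))
t2=T[T[:,0]<.482]; print(t2.mean(0).round(4),t2[:,1].min(),t2[:,1].max(),len(t2))
E
```

```text
n [0.563 0.023 0.826] theta 34.33 yaw 2.31 5406 5596
hinge s 0.6198127003267876
((569.49267578125, 268.3497314453125), (117.3969497680664, 281.1634826660156), 2.280996084213257) [[505.0, 406.0], [516.0, 126.0], [634.0, 130.0], [623.0, 411.0]]
front wall 354
[ 0.03556165 -0.9993675   0.47222012  0.26751137] -177.96204 0.12448882858968574 0.40448736544562647 [0.46555994 0.47275957 0.48323434]
tab 361 [0.4837 0.2855 0.129 ] [0.456 0.244 0.112] [0.5   0.404 0.149]
[0.4699 0.2616 0.1396] 0.2501515861405166 0.2761893186658806 154
```

```bash
cat >> h.py <<'E'
psi=np.radians(2.3); ex=np.array([np.cos(psi),np.sin(psi),0]); ey=np.array([-np.sin(psi),np.cos(psi),0]); ez=np.array([0,0,1.])
def case(x,y,z): return ex*(.5498+x)+ey*(.2452+y)+ez*z
def tdir(al): a=np.radians(al); return ex*np.sin(a)-ez*np.cos(a)
def tab(th):
    a=np.radians(th); return case(.07-.166*np.cos(a)+.016*np.sin(a),0,.02+.166*np.sin(a)+.016*np.cos(a))
def tabgoal(th,al,back=.004):
    return tab(th)+tdir(al)*(.019-back), tool(tdir(al),ey)
E
python3 - <<'E'
from h import *
g=[((.42,-.2,.3),tool(-ez,[np.cos(np.radians(0)),-1,0]))]
g=[((.42,-.15,.3),tool(-ez,[1,0.1,0])),((.42,.2,.3),tool(tdir(25),ey)),tabgoal(34.3,50,.09)]
for a in g: rows([a])
print("chained")
p,r=pose()
for a in g: rows([a],p,r); p,r=np.array(a[0]),a[1]
E
```

```text
[0.3309, -0.2757, -0.1019, -0.1, -0.1, -73.3]
[0.4645, -0.5991, -0.1013, -34.7, -6.3, -156.4]
[0.4949, -0.654, 0.0264, -68.2, -12.2, -146.2]
chained
[0.3309, -0.2757, -0.1019, -0.1, -0.1, -73.3]
[0.3483, 0.0348, 0.0, -18.9, -20.0, -85.1]
[0.0452, 0.0622, 0.1197, 0.0, -25.0, 0.0]
```

Emit:
{"api": "drive_tool", "payload": {"deltas": [[[0,0,0,-0.1,0,0,0],[0,0.331,-0.276,-0.102,0,0,-73.3],[0,0.331,-0.276,-0.102,0,0,-73.3],[0,0.331,-0.276,-0.102,0,0,-73.3],[0,0.331,-0.276,-0.102,0,0,-73.3],[0,0.331,-0.276,-0.102,0,0,-73.3],[0,0.331,-0.276,-0.102,0,0,-73.3],[0,0.331,-0.276,-0.102,0,0,-73.3],[0,0.331,-0.276,-0.102,0,0,-73.3],[0,0.331,-0.276,-0.102,0,0,-73.3],[0,0.331,-0.276,-0.102,0,0,-73.3]]]}}

```text
clock: 1.48
tcp_pos: [0.4195, -0.151, 0.3]
orientation: [-0.0, 0.672, 0.741, -0.0]
wrist_force: [0.0, 0.0, -0.4]
finger_gap: 0.0854
grip_force: 0.0
```

Emit:
{"api": "drive_tool", "payload": {"deltas": [[[0,0.348,0.035,0,-18.9,-20,-85.1],[0,0.348,0.035,0,-18.9,-20,-85.1],[0,0.348,0.035,0,-18.9,-20,-85.1],[0,0.348,0.035,0,-18.9,-20,-85.1],[0,0.348,0.035,0,-18.9,-20,-85.1],[0,0.348,0.035,0,-18.9,-20,-85.1],[0,0.348,0.035,0,-18.9,-20,-85.1],[0,0.348,0.035,0,-18.9,-20,-85.1],[0,0.348,0.035,0,-18.9,-20,-85.1],[0,0.348,0.035,0,-18.9,-20,-85.1],[0,0.348,0.035,0,-18.9,-20,-85.1],[0,0.348,0.035,0,-18.9,-20,-85.1]]]}}

```text
clock: 2.98
tcp_pos: [0.4205, 0.1994, 0.3003]
orientation: [0.216, -0.019, 0.976, 0.005]
wrist_force: [0.5, 0.1, -0.5]
finger_gap: 0.0854
grip_force: 0.0
```

```bash
python3 - <<'E'
from h import *
print(pose()[0],pose()[1].as_matrix().round(2).tolist(),np.round(get_state()['joint_pos'],2))
rows([tabgoal(34.3,50,.09),tabgoal(34.3,50,.004)])
E
```

```text
[0.4204713  0.1994392  0.30029744] [[-0.91, -0.04, 0.42], [-0.04, 1.0, 0.02], [-0.42, 0.0, -0.91]] [ 0.37 -0.27 -0.41  1.02 -0.14  0.3 ]
[0.0458, 0.0627, 0.1198, 0.0, -25.0, -0.1]
[0.0094, 0.0627, 0.1977, 0.0, -25.0, -0.1]
```

Emit:
{"api": "drive_tool", "payload": {"deltas": [[[0,0.046,0.063,0.12,0,-25,0],[0,0.046,0.063,0.12,0,-25,0],[0,0.046,0.063,0.12,0,-25,0],[0,0.046,0.063,0.12,0,-25,0],[0,0.028,0.063,0.16,0,-25,0],[0,0.009,0.063,0.198,0,-25,0],[0,0.009,0.063,0.198,0,-25,0],[255,0.009,0.063,0.198,0,-25,0],[255,0.009,0.063,0.198,0,-25,0],[255,0.009,0.063,0.198,0,-25,0],[255,0.009,0.063,0.198,0,-25,0],[255,0.009,0.063,0.198,0,-25,0]]], "newtons": 40}}

```text
clock: 4.47
tcp_pos: [0.4971, 0.2724, 0.1234]
orientation: [0.418, -0.017, 0.908, 0.006]
wrist_force: [0.3, -0.1, -0.0]
finger_gap: -0.0002
grip_force: 0.0
```

```bash
python3 - <<'E'
from h import *
print(pose()[0],get_state()['finger_gap'],get_state()['grip_force'])
ths=np.linspace(34.3,100,12)
rows([tabgoal(t,50-50*i/11,.004) for i,t in enumerate(ths)])
E
```

```text
[0.49712096 0.27239182 0.12344538] -0.00015827212780899426 0.0
[0.0077, -0.007, 0.0007, -0.3, -0.5, -0.0]
[-0.0085, -0.007, 0.0014, -0.3, 4.0, -0.0]
[-0.0245, -0.007, 0.0038, -0.3, 8.6, -0.0]
[-0.0401, -0.007, 0.0078, -0.3, 13.1, -0.0]
[-0.0553, -0.0069, 0.0135, -0.3, 17.7, -0.1]
[-0.0698, -0.0069, 0.0207, -0.3, 22.2, -0.1]
[-0.0834, -0.0069, 0.0295, -0.3, 26.8, -0.1]
[-0.0961, -0.0068, 0.0396, -0.3, 31.3, -0.1]
[-0.1075, -0.0067, 0.0511, -0.3, 35.8, -0.1]
[-0.1178, -0.0067, 0.0636, -0.3, 40.4, -0.1]
[-0.1266, -0.0066, 0.0773, -0.3, 44.9, -0.1]
[-0.134, -0.0065, 0.0917, -0.3, 49.5, -0.1]
```

```bash
python3 - <<'E'
from h import *
p,d=cam("side"); q,d2=cam("top"); np.save("top1.npy",d2)
a=cv2.resize(p[190:330,160:340],(514,400),interpolation=cv2.INTER_CUBIC);b=cv2.resize(q[140:280,80:260],(514,400),interpolation=cv2.INTER_CUBIC)
save("c2.png",cv2.resize(np.hstack([a,b]),(800,311)))
print(pose()[0])
E
```

```text
[0.49716181 0.27228356 0.12318056]
```

View pics/c2.png

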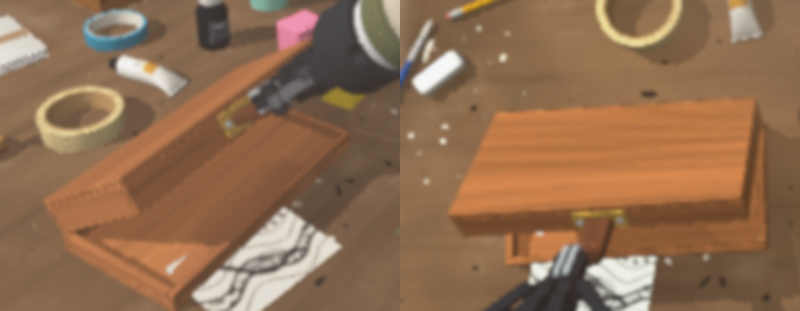

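```bash
cat >> h.py <<'E'
def lidfit(P,reg,zmin=.045):
    Q=fitcase(P,reg); H=Q[(Q[:,2]>zmin)]; rng=np.random.default_rng(0);best=None
    for _ in range(400):
        a,b,c=H[rng.choice(len(H),3,False)]; n=np.cross(b-a,c-a); n/=np.linalg.norm(n)+1e-12
        m=abs((H-a)@n)<.003
        if best is None or m.sum()>best.sum(): best=m
    L=H[best]; c=L.mean(0); n=np.linalg.svd(L-c,full_matrices=False)[2][2]; n*=np.sign(n@ex)
    print("lid theta",np.degrees(np.arctan2(n@ex,n[2])).round(2),"n",n.round(3),"off",((c-case(.07,0,.02))@n).round(4),best.sum(),len(H)); return L
E
python3 - <<'E'
from h import *
np.set_printoptions(linewidth=220)
for f in("top0.npy","top1.npy"):
    P=pts("top",np.load(f)); lidfit(P,(100,250,180,262))
    print("tab region, rel tab frame: out-of-wall(along-140), y, normal")
    Q=P[225:262,145:195].reshape(-1,3); Q=Q[np.isfinite(Q[:,0])]
    D=Q-case(.07,0,.02); a=np.radians(34.3)
    al=-D@ex*np.cos(a)+D[:,2]*np.sin(a); nn=D@ex*np.sin(a)+D[:,2]*np.cos(a); yy=D@ey
    m=(nn>.005)&(nn<.06)&(al>.145)
    for lo in range(145,215,8):
        k=m&(al>lo/1000)&(al<(lo+8)/1000)
        if k.sum(): print(lo,k.sum(),"y",np.round([yy[k].min(),np.median(yy[k]),yy[k].max()],3),"n",np.percentile(nn[k],[10,50,90]).round(3))
p,r=pose(); D=p-case(.07,0,.02); print("tcp along,y,n",-D@ex*np.cos(a)+D[2]*np.sin(a),D@ey,D@ex*np.sin(a)+D[2]*np.cos(a))
E
```

```text
lid theta 34.28 n [0.563 0.023 0.826] off 0.036 5661 7288
tab region, rel tab frame: out-of-wall(along-140), y, normal
145 49 y [-0.022 -0.001  0.021] n [0.016 0.021 0.023]
153 40 y [-0.014 -0.005  0.012] n [0.018 0.022 0.023]
161 44 y [-0.013 -0.003  0.012] n [0.02  0.022 0.023]
169 44 y [-0.014 -0.004  0.011] n [0.017 0.021 0.024]
177 43 y [-0.014 -0.002  0.011] n [0.019 0.022 0.023]
185 55 y [-0.013 -0.004  0.011] n [0.014 0.021 0.023]
193 13 y [-0.005  0.     0.006] n [0.014 0.018 0.022]
lid theta 34.24 n [0.562 0.023 0.827] off 0.036 5779 7414
tab region, rel tab frame: out-of-wall(along-140), y, normal
145 49 y [-0.022 -0.003  0.022] n [0.015 0.021 0.023]
153 40 y [-0.013 -0.003  0.012] n [0.019 0.022 0.023]
161 41 y [-0.013 -0.002  0.012] n [0.02  0.022 0.023]
169 44 y [-0.014 -0.004  0.011] n [0.018 0.021 0.023]
177 33 y [-0.014 -0.007  0.004] n [0.017 0.022 0.023]
185 58 y [-0.013 -0.003  0.02 ] n [0.015 0.022 0.037]
193 58 y [-0.005  0.003  0.022] n [0.021 0.035 0.039]
201 45 y [-0.006  0.003  0.022] n [0.028 0.036 0.04 ]
209 37 y [-0.005  0.005  0.022] n [0.035 0.039 0.04 ]
tcp along,y,n 0.1507600370230075 0.006912215337861634 0.022059543879228413
```

Emit:
{"api": "drive_tool", "payload": {"deltas": [[[255,0,0,-0.03,0,0,0],[255,0,0,-0.06,0,0,0],[0,0,0,-0.1,0,0,0],[0,0,0,-0.1,0,0,0],[0,0,0,-0.1,0,0,0],[0,0,0,-0.1,0,0,0],[0,0,0,-0.1,0,0,0]]]}}

```text
clock: 5.45
tcp_pos: [0.4214, 0.2693, 0.1868]
orientation: [0.417, -0.017, 0.909, 0.005]
wrist_force: [-0.3, -0.0, 0.2]
finger_gap: 0.0854
grip_force: 0.0
```

```bash
python3 - <<'E'
from h import *
p,d=cam("side"); q,d2=cam("top")
a=cv2.resize(p[150:310,190:370],(560,498),interpolation=cv2.INTER_CUBIC);b=cv2.resize(q[180:340,100:280],(560,498),interpolation=cv2.INTER_CUBIC)
save("c3.png",cv2.resize(np.hstack([a,b]),(800,356)))
s=get_state(); print(pose()[0],np.round(s['joint_pos'],3),np.round(s['tau'],1))
rows([tabgoal(34.3,50,.09),tabgoal(34.3,50,.004)])
P=pts("top",d2); K=P[230:330,120:230].reshape(-1,3); D=K-pose()[0]; r=pose()[1]; T=r.inv().apply(D)
m=(abs(T[:,0])<.05)&(abs(T[:,1])<.08)&(T[:,2]<.03)&(T[:,2]>-.1)&(K[:,2]>.06)
for lo in range(-60,30,8):
    k=m&(T[:,2]>lo/1e3)&(T[:,2]<(lo+8)/1e3)
    if k.sum():print(lo,k.sum(),"y",np.percentile(T[k,1],[2,25,75,98]).round(3),"x",np.percentile(T[k,0],[10,50,90]).round(3))
E
```

```text
[0.42139043 0.26936651 0.1871278 ] [ 0.738 -0.274 -0.979  0.14  -0.515  0.501] [  0.  -15.6  31.6  -6.2  -1.2  -0. ]
[0.0076, -0.0069, 0.0138, -0.4, -0.6, 0.0]
[0.0067, -0.0064, 0.0998, -0.4, -0.6, 0.0]
-60 37 y [-0.054 -0.053 -0.045 -0.042] x [-0.011 -0.007  0.   ]
-52 9 y [-0.048 -0.048 -0.046 -0.043] x [-0.012 -0.008 -0.002]
```

View pics/c3.png

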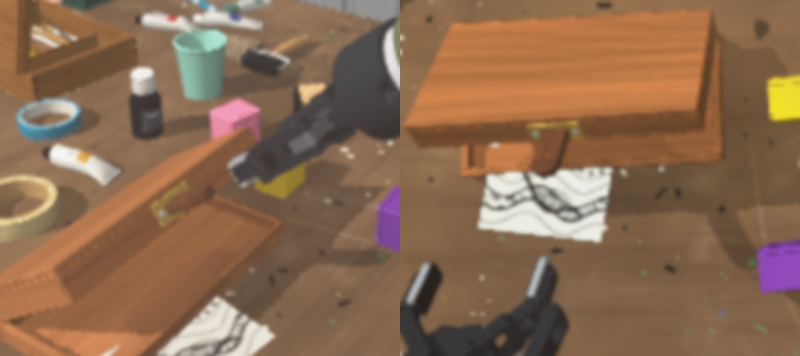

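```bash
cat >> h.py <<'E'
def proj(n,X):
    c=calibration(n); K=np.array(c["mtx"]); T=np.linalg.inv(np.array(c["world_from_camera"])); x=T[:3,:3]@np.array(X)+T[:3,3]
    q=K@np.array([x[0],-x[1],-x[2]]); return (q[:2]/q[2]).round(1)
E
python3 - <<'E'
from h import *
p,r=pose()
for n in("top","side"):
    for z in(0,-.013,-.03,-.05): print(n,z,[proj(n,p+r.apply([0,y,z])).tolist() for y in(-.045,0,.045)])
    print(proj(n,tab(34.3)))
E
```

```text
top 0 [[172.9, 277.0], [149.5, 278.2], [126.1, 279.4]]
top -0.013 [[171.0, 282.5], [147.2, 283.7], [123.5, 284.9]]
top -0.03 [[168.4, 290.0], [144.2, 291.2], [120.0, 292.4]]
top -0.05 [[165.3, 299.1], [140.5, 300.4], [115.7, 301.6]]
[166.7 247.8]
side 0 [[309.6, 214.2], [296.2, 224.6], [281.3, 236.0]]
side -0.013 [[313.8, 211.9], [300.3, 222.3], [285.5, 233.8]]
side -0.03 [[319.3, 208.8], [305.9, 219.3], [291.1, 230.8]]
side -0.05 [[326.1, 205.1], [312.7, 215.5], [298.0, 227.1]]
[275.4 239.4]
```

```bash
python3 - <<'E'
from h import *
rows([tabgoal(34.3,25,.09),tabgoal(34.3,25,.04)])
E
```

```text
[-0.0224, -0.0069, 0.0201, -0.4, 24.4, -0.1]
[-0.0018, -0.0066, 0.0656, -0.4, 24.4, -0.1]
```

Emit:
{"api": "drive_tool", "payload": {"deltas": [[[0,-0.022,-0.007,0.02,0,24.4,0],[0,-0.022,-0.007,0.02,0,24.4,0],[0,-0.022,-0.007,0.02,0,24.4,0],[0,-0.002,-0.007,0.065,0,24.4,0],[0,-0.002,-0.007,0.065,0,24.4,0],[0,-0.002,-0.007,0.065,0,24.4,0]]]}}

```text
clock: 6.3
tcp_pos: [0.4719, 0.2642, 0.1472]
orientation: [0.216, -0.018, 0.976, 0.002]
wrist_force: [0.0, 0.5, -0.2]
finger_gap: 0.0852
grip_force: 0.0
```

```bash
python3 - <<'E'
from h import *
p,d=cam("side"); q,d2=cam("top")
a=cv2.resize(p[150:310,190:370],(560,498),interpolation=cv2.INTER_CUBIC);b=cv2.resize(q[180:340,100:280],(560,498),interpolation=cv2.INTER_CUBIC)
save("c4.png",cv2.resize(np.hstack([a,b]),(800,356)))
s=get_state(); print(pose()[0],np.round(s['joint_pos'],3))
rows([tabgoal(34.3,25,.04),tabgoal(34.3,25,0)])
p,r=pose()
for n,o,x0 in(("top",(100,180),400),("side",(190,150),0)):
    for z in(0,-.013,-.03,-.05): print(n,z,[((proj(n,p+r.apply([0,y,z]))-o)*2.222+[x0,0]).round(0).tolist() for y in(-.045,.045)])
E
```

```text
[0.47244953 0.26489987 0.14860396] [ 0.476 -0.033 -0.596  0.606 -0.184  0.402]
[0.0011, -0.0005, 0.0026, -0.2, 0.1, -0.1]
[0.0012, -0.0003, 0.0426, -0.2, 0.1, -0.1]
top 0 [[586.0, 157.0], [489.0, 162.0]]
top -0.013 [[582.0, 163.0], [482.0, 168.0]]
top -0.03 [[575.0, 170.0], [473.0, 176.0]]
top -0.05 [[567.0, 180.0], [462.0, 186.0]]
side 0 [[226.0, 160.0], [163.0, 206.0]]
side -0.013 [[230.0, 151.0], [167.0, 197.0]]
side -0.03 [[236.0, 139.0], [172.0, 185.0]]
side -0.05 [[243.0, 124.0], [179.0, 170.0]]
```

View pics/c4.png

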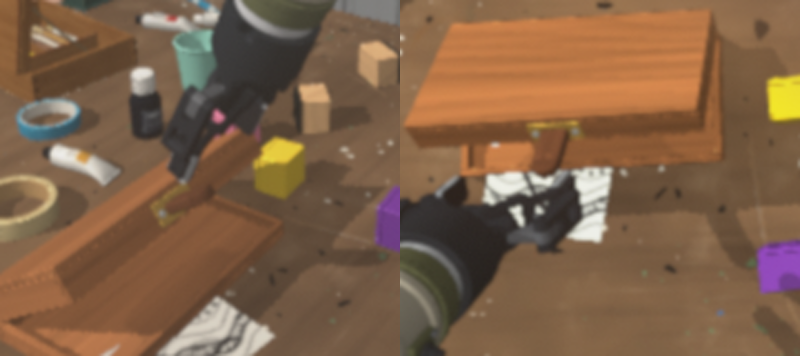

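Emit:
{"api": "drive_tool", "payload": {"deltas": [[[0,0.001,0,0.03,0,0,0],[0,0.001,0,0.062,0,0,0],[0,0.001,0,0.062,0,0,0],[255,0.001,0,0.062,0,0,0],[255,0.001,0,0.062,0,0,0],[255,0.001,0,0.062,0,0,0],[255,0.001,0,0.062,0,0,0],[255,0.001,0,0.062,0,0,0]]], "newtons": 30}}

```text
clock: 7.4
tcp_pos: [0.4968, 0.2632, 0.091]
orientation: [0.217, -0.017, 0.976, 0.0]
wrist_force: [-4.8, -7.1, 6.7]
finger_gap: 0.0249
grip_force: 32.1
```

```bash
python3 - <<'E'
from h import *
s=get_state(); print(pose()[0],s['finger_gap'],s['grip_force'],np.round(s['wrist_force'],1))
ths=np.linspace(34.3,101,12)
print(tabgoal(34.3,25,-.02)[0])
rows([tabgoal(t,25-30*i/11,-.02) for i,t in enumerate(ths)])
E
```

```text
[0.49679181 0.26315372 0.09101867] 0.0249051847433015 32.12992250919342 [-4.8 -7.1  6.7]
[0.49791652 0.26539609 0.09141689]
[-0.0013, 0.0022, 0.0001, -0.5, 0.0, -0.1]
[-0.0157, 0.0022, -0.0066, -0.5, 2.8, -0.2]
[-0.0308, 0.0022, -0.0116, -0.5, 5.5, -0.2]
[-0.0464, 0.0022, -0.0149, -0.5, 8.2, -0.2]
[-0.0621, 0.0022, -0.0164, -0.5, 10.9, -0.2]
[-0.078, 0.0022, -0.0161, -0.5, 13.7, -0.2]
[-0.0936, 0.0023, -0.0141, -0.5, 16.4, -0.2]
[-0.109, 0.0024, -0.0103, -0.5, 19.1, -0.2]
[-0.1238, 0.0025, -0.0049, -0.5, 21.8, -0.2]
[-0.1379, 0.0026, 0.0022, -0.5, 24.6, -0.3]
[-0.1511, 0.0027, 0.0109, -0.5, 27.3, -0.3]
[-0.1633, 0.0028, 0.021, -0.5, 30.0, -0.3]
```

Emit:
{"api": "drive_tool", "payload": {"deltas": [[[255,-0.014,0,-0.007,0,2.8,0],[255,-0.03,0,-0.012,0,5.5,0],[255,-0.045,0,-0.015,0,8.2,0],[255,-0.061,0,-0.0165,0,10.9,0],[255,-0.077,0,-0.016,0,13.7,0],[255,-0.077,0,-0.016,0,13.7,0]]]}}

```text
clock: 8.15
tcp_pos: [0.562, 0.266, 0.1386]
orientation: [0.099, -0.017, 0.995, -0.001]
wrist_force: [-1.9, -6.2, 3.6]
finger_gap: 0.0251
grip_force: 35.2
```

```bash
python3 - <<'E'
from h import *
s=get_state(); print(pose()[0],s['finger_gap'],s['grip_force'],np.round(s['wrist_force'],1))
P=pts("top",cam("top")[1]); lidfit(P,(90,250,130,262),.06)
ths=np.linspace(34.3,101,12)
rows([tabgoal(t,25-30*i/11,-.02) for i,t in enumerate(ths)][5:])
E
```

```text
[0.56199536 0.26599306 0.13855062] 0.025101871814513614 35.24489343166351 [-1.9 -6.2  3.6]
lid theta 63.1 n [0.891 0.037 0.452] off 0.0356 1565 5450
[0.001, 0.0019, -0.0004, -0.4, 0.0, -0.3]
[-0.0147, 0.002, -0.0021, -0.4, 2.8, -0.3]
[-0.0305, 0.0021, -0.0021, -0.4, 5.5, -0.3]
[-0.0462, 0.0022, -0.0002, -0.4, 8.2, -0.3]
[-0.0616, 0.0023, 0.0033, -0.4, 10.9, -0.3]
[-0.0764, 0.0024, 0.0086, -0.4, 13.7, -0.3]
[-0.0907, 0.0025, 0.0156, -0.4, 16.4, -0.3]
```

Emit:
{"api": "drive_tool", "payload": {"deltas": [[[255,-0.0155,0.001,-0.002,0,2.8,0],[255,-0.0315,0.001,-0.002,0,5.5,0],[255,-0.047,0.001,0,0,8.2,0],[255,-0.0625,0.001,0.0035,0,10.9,0],[255,-0.0775,0.001,0.009,0,13.7,0],[255,-0.092,0.001,0.016,0,16.4,0],[255,-0.092,0.001,0.016,0,16.4,0],[255,-0.092,0.001,0.016,0,16.4,0]]]}}

```text
clock: 9.2
tcp_pos: [0.6554, 0.27, 0.1397]
orientation: [-0.043, -0.017, 0.999, -0.004]
wrist_force: [2.8, -5.1, -1.1]
finger_gap: 0.0256
grip_force: 33.5
```

```bash
python3 - <<'E'
from h import *
s=get_state(); print(pose()[0],s['finger_gap'],s['grip_force'],np.round(s['wrist_force'],1))
q,d=cam("top");P=pts("top",d); 
Q=P[90:262,80:260].reshape(-1,3);Q=Q[np.isfinite(Q[:,0])]
D=Q-case(.07,0,.02); m=(D[:,2]>.03)&(abs(D@ey)<.135)&(abs(D@ey)>.06)&(abs(D@ex)<.08); 
u=np.c_[D[m]@ex,D[m][:,2]]
for lo in range(30,160,15):
    k=(u[:,1]>lo/1e3)&(u[:,1]<(lo+15)/1e3)
    if k.sum():print(lo,k.sum(),np.percentile(u[k,0],[5,50,95]).round(3))
p,d=cam("side"); np.save("s.npy",d); P=pts("side",d); lidfit(P,(160,340,100,320),.06)
save("c5.png",np.hstack([cv2.resize(p[100:330,140:370],(400,400)),cv2.resize(q[80:280,80:280],(400,400))]))
E
```

```text
[0.65536004 0.27002468 0.13973454] 0.02559994369346746 33.46703052520752 [ 2.8 -5.1 -1.1]
30 178 [0.007 0.032 0.034]
45 188 [0.013 0.034 0.036]
60 100 [0.01  0.035 0.037]
75 39 [0.011 0.019 0.032]
90 26 [0.013 0.019 0.026]
105 19 [0.015 0.018 0.023]
120 259 [0.019 0.048 0.054]
135 919 [0.019 0.032 0.049]
lid theta 93.03 n [ 0.998  0.046 -0.053] off 0.0348 3138 10279
```

View pics/c5.png

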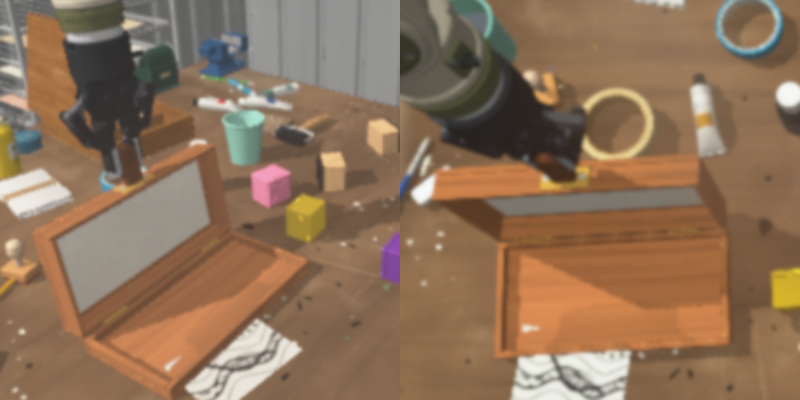

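```bash
cat >> h.py <<'E'
def lidslope(P):
    Q=P.reshape(-1,3);Q=Q[np.isfinite(Q[:,0])];D=Q-case(.07,0,.02);y=D@ey;x=D@ex;z=D[:,2]
    for nm,m in dict(panel=(abs(y)<.11)&(z>.035)&(z<.115)&(x>.0)&(x<.07),rimR=(y<-.128)&(y>-.139)&(z>.03)&(z<.135)&(abs(x)<.07),rimL=(y>.128)&(y<.139)&(z>.03)&(z<.135)&(abs(x)<.07)).items():
        if m.sum()<20: continue
        xs,zs=x[m],z[m]; lo=[]
        for a in np.arange(.03,.136,.01):
            k=(zs>a)&(zs<a+.01)
            if k.sum()>8: lo.append((a+.005,np.percentile(xs[k],30 if nm!='panel' else 50)))
        lo=np.array(lo); 
        if len(lo)>3: f=np.polyfit(lo[:,0],lo[:,1],1); print(nm,m.sum(),"theta",(90+np.degrees(np.arctan(f[0]))).round(1),"icpt",f[1].round(4),(lo[:,1]*1000).round(0))
E
python3 - <<'E'
from h import *
lidslope(pts("side",np.load("s.npy")))
lidslope(pts("top",cam("top")[1]))
E
```

```text
panel 2503 theta 97.9 icpt 0.0289 [34. 35. 36. 38. 39. 41. 42. 44. 44.]
rimR 370 theta 94.8 icpt 0.0121 [13. 15. 17. 18. 21. 19. 21. 24. 22. 20. 22.]
rimL 331 theta 98.3 icpt 0.0012 [ 6.  8.  9. 11. 13. 13. 15. 16. 17. 19. 21.]
panel 486 theta 96.8 icpt 0.0279 [32. 33. 35. 36.]
rimL 269 theta 99.4 icpt 0.0032 [10. 12. 17. 15. 14. 15. 15. 16. 16. 37.]
```

Emit:
{"api": "drive_tool", "payload": {"deltas": [[[0,0,0,0,0,0,0],[0,0,0,0,0,0,0],[0,0,0,0,0,0,0],[0,0,0,-0.05,0,0,0],[0,0,0,-0.1,0,0,0],[0,0,0,-0.15,0,0,0],[0,0.2,0,-0.13,0,-5,0],[0,0.28,0,-0.13,0,-5,0],[0,0.28,0,-0.13,0,-5,0],[0,0.28,0,-0.13,0,-5,0]]]}}

```text
clock: 10.6
tcp_pos: [0.47, 0.2672, 0.2937]
orientation: [-0.0, -0.018, 1.0, -0.002]
wrist_force: [0.6, 0.8, 0.7]
finger_gap: 0.0855
grip_force: 0.0
```

```bash
cat >> h.py <<'E'
def blocks(P,C,boxes,h):
    for n,(u0,u1,v0,v1) in boxes.items():
        Q=P[v0:v1,u0:u1].reshape(-1,3); Q=Q[np.isfinite(Q[:,0])]; zt=np.percentile(Q[Q[:,2]>.02][:,2],90); top=Q[abs(Q[:,2]-zt)<.006]
        r=cv2.minAreaRect((top[:,:2]*1000).astype(np.float32)); B=cv2.boxPoints(r)
        print(n,"ctr",np.round(r[0],1),"z",round(float(np.median(top[:,2])),4),np.round(r[1],1),"edges",[(np.round((B[i+1]-B[i])/np.linalg.norm(B[i+1]-B[i]),3).tolist(),round(float(np.linalg.norm(B[i+1]-B[i])),1)) for i in(0,1)],len(top))
E
python3 - <<'E'
from h import *
s=get_state(); print(pose()[0],np.round(s['joint_pos'],2))
q,d=cam("top"); np.save("top2.npy",d); save("top2.png",q); P=pts("top",d)
lidslope(P); lidslope(pts("side",cam("side")[1]))
blocks(P,q,dict(b1=(322,362,182,222),b2=(398,434,182,222),b3=(428,470,222,264)),0)
p,r=pose()
for z in(0,-.013,-.03,-.05): print(z,[proj("top",p+r.apply([0,y,z])).tolist() for y in(-.045,.045)])
E
```

```text
[0.47001151 0.26716771 0.29373038] [ 0.37  0.24  0.18  1.51 -0.    0.33]
panel 487 theta 96.9 icpt 0.0279 [32. 33. 35. 36.]
rimL 273 theta 95.2 icpt 0.0077 [11. 13. 14. 15. 15. 13. 14. 15. 16. 17. 27.]
panel 2500 theta 97.9 icpt 0.0287 [34. 35. 36. 38. 39. 41. 42. 44. 44.]
rimR 366 theta 94.2 icpt 0.0126 [16. 15. 15. 16. 19. 18. 21. 25. 21. 20. 20.]
rimL 335 theta 98.2 icpt 0.0011 [ 6.  8.  9. 10. 12. 13. 15. 16. 18. 18. 21.]
b1 ctr [ 588.9 -102.3] z 0.0503 [45.5 49.5] edges [([0.656000018119812, -0.7549999952316284], 49.5), ([0.7549999952316284, 0.656000018119812], 45.5)] 386
b2 ctr [ 582.8 -287. ] z 0.0482 [45.8 60.2] edges [([0.8529999852180481, -0.5220000147819519], 60.2), ([0.5220000147819519, 0.8529999852180481], 45.8)] 467
b3 ctr [ 487.4 -353. ] z 0.0461 [60.4 48.2] edges [([0.7839999794960022, -0.6209999918937683], 48.2), ([0.6209999918937683, 0.7839999794960022], 60.4)] 555
0 [[150.4, 252.7], [96.1, 255.7]]
-0.013 [[146.7, 252.4], [91.2, 255.5]]
-0.03 [[141.6, 252.0], [84.4, 255.2]]
-0.05 [[135.2, 251.4], [76.0, 254.8]]
```

View pics/top2.png

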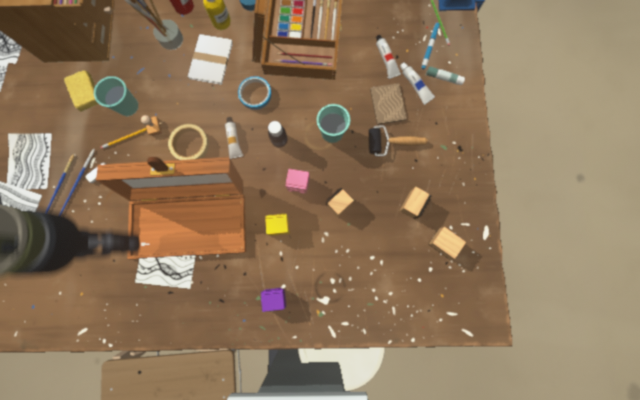

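Lid is at about 97–98°, and the blocks haven't moved. I'll test the planned tilted placing pose over the empty tray, and measure where the fingertips really are.

```bash
python3 - <<'E'
from h import *
g=lambda x,y,z,al,b=0:(case(x,y,z)+tdir(al)*(.019-b),tool(tdir(al),ey))
rows([g(0,-.08,.12,45),g(0,-.08,.075,45)])
E
```

```text
[-0.0903, -0.0812, 0.1871, -0.3, -45.4, 0.1]
[-0.0906, -0.081, 0.2321, -0.3, -45.4, 0.1]
```

Emit:
{"api": "drive_tool", "payload": {"deltas": [[[0,-0.09,-0.081,0.187,0,-45.4,0],[0,-0.09,-0.081,0.187,0,-45.4,0],[0,-0.09,-0.081,0.187,0,-45.4,0],[0,-0.09,-0.081,0.187,0,-45.4,0],[0,-0.09,-0.081,0.187,0,-45.4,0],[0,-0.09,-0.081,0.187,0,-45.4,0],[0,-0.09,-0.081,0.232,0,-45.4,0],[0,-0.09,-0.081,0.232,0,-45.4,0],[0,-0.09,-0.081,0.232,0,-45.4,0],[0,-0.09,-0.081,0.232,0,-45.4,0]]]}}

```text
clock: 11.95
tcp_pos: [0.5707, 0.1921, 0.0672]
orientation: [0.382, -0.017, 0.924, 0.004]
wrist_force: [-0.7, 0.2, 0.0]
finger_gap: 0.0854
grip_force: 0.0
```

```bash
cat >> h.py <<'E'
def fingers(n,d):
    P=pts(n,d).reshape(-1,3); p,r=pose(); T=r.inv().apply(P-p)
    m=(abs(T[:,0])<.016)&(abs(T[:,1])<.062)&(T[:,2]>-.12)&(T[:,2]<.03)&(P[:,2]>.028)
    for sgn in(-1,1):
        k=T[m&(T[:,1]*sgn>0)]; 
        if len(k): print(n,"finger",sgn,len(k),"zmax pct",np.percentile(k[:,2],[50,80,95,99]).round(4),"y",np.percentile(k[k[:,2]>np.percentile(k[:,2],85)][:,1],[5,50,95]).round(3))
E
python3 - <<'E'
from h import *
p,r=pose(); print(p,np.round(get_state()['joint_pos'],3)); print((r.inv()*tool(tdir(45),ey)).magnitude()*57, case(0,-.08,.075)+tdir(45)*.019)
q,d=cam("top");fingers("top",d); s,d=cam("side");fingers("side",d)
save("c6.png",np.hstack([cv2.resize(s[150:330,150:330],(400,400),interpolation=cv2.INTER_CUBIC),cv2.resize(q[140:320,100:280],(400,400),interpolation=cv2.INTER_CUBIC)]))
for n,o,x0 in(("top",(100,140),400),("side",(150,150),0)):
    for z in(0,-.013,-.03,-.05): print(n,z,[((proj(n,p+r.apply([0,y,z]))-o)*2.222+[x0,0]).round(0).tolist() for y in(-.045,.045)])
E
```

```text
[0.57069393 0.19213609 0.06719897] [ 0.295  0.097 -1.026 -0.318 -0.187  0.183]
0.4973259421674734 [0.55615151 0.18767055 0.06156497]
top finger -1 300 zmax pct [-0.0997 -0.0754 -0.0593 -0.0534] y [-0.054 -0.048 -0.042]
top finger 1 253 zmax pct [-0.0947 -0.0666 -0.0552 -0.0509] y [0.044 0.045 0.055]
side finger 1 80 zmax pct [-0.0677 -0.057  -0.0517 -0.0481] y [0.049 0.05  0.056]
top 0 [[690.0, 152.0], [603.0, 156.0]]
top -0.013 [[688.0, 159.0], [600.0, 164.0]]
top -0.03 [[685.0, 170.0], [596.0, 174.0]]
top -0.05 [[681.0, 182.0], [590.0, 187.0]]
side 0 [[289.0, 166.0], [235.0, 206.0]]
side -0.013 [[295.0, 162.0], [241.0, 201.0]]
side -0.03 [[304.0, 156.0], [249.0, 195.0]]
side -0.05 [[313.0, 148.0], [259.0, 188.0]]
```

View pics/c6.png

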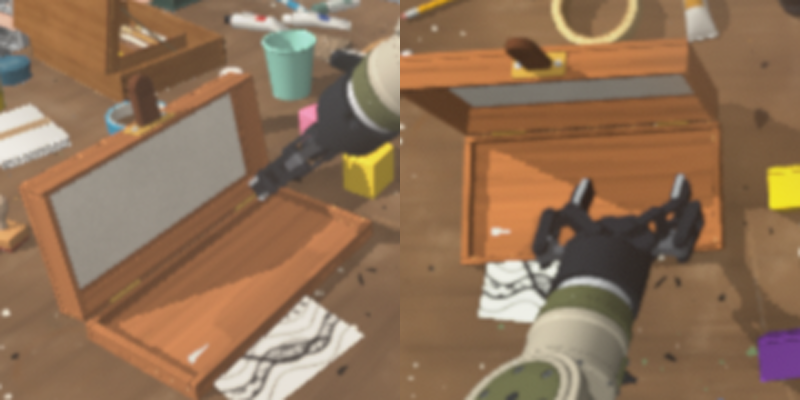

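```bash
cat >> h.py <<'E'
def hz(az): a=np.radians(az); return np.array([np.cos(a),np.sin(a),0])
def lean(az,b,ysgn=-1):
    """tool pointing down with its body leaning b deg towards azimuth az; tool y = ysgn * (az-90)"""
    t=-(hz(az)*np.sin(np.radians(b))+ez*np.cos(np.radians(b))); return t,tool(t,ysgn*hz(az-90))
def at(c,az,b,off=.05,ysgn=-1):
    t,G=lean(az,b,ysgn); return np.array(c)+t*off,G
E
python3 - <<'E'
from h import *
c=[.5885,-.1027,.026]
G=[((.45,.12,.32),lean(42.2,0)[1]),at(c,42.2,45,-.06),at(c,42.2,45,.0),at(c,42.2,45,.05)]
p,r=pose()
for i,a in enumerate(G):
    rows([a],p,r)
    if i<2: p,r=np.array(a[0]),a[1]; print(p.round(3))
E
```

```text
[-0.0911, -0.0694, -0.2656, -16.1, 42.9, -38.0]
[0.45 0.12 0.32]
[0.0046, -0.258, 0.2516, 0.0, 45.0, -0.0]
[ 0.62  -0.074  0.068]
[-0.0, -0.0, 0.06, 0.0, 0.0, 0.0]
[-0.0, -0.0, 0.11, 0.0, 0.0, 0.0]
```

Emit:
{"api": "drive_tool", "payload": {"deltas": [[[0,0,0,-0.05,0,0,0],[0,0,0,-0.1,0,0,0],[0,-0.091,-0.069,-0.266,-16,43,-38],[0,-0.091,-0.069,-0.266,-16,43,-38],[0,-0.091,-0.069,-0.266,-16,43,-38],[0,-0.091,-0.069,-0.266,-16,43,-38],[0,-0.091,-0.069,-0.266,-16,43,-38],[0,-0.091,-0.069,-0.266,-16,43,-38],[0,-0.091,-0.069,-0.266,-16,43,-38],[0,-0.091,-0.069,-0.266,-16,43,-38]]]}}

```text
clock: 13.3
tcp_pos: [0.4506, 0.1206, 0.3185]
orientation: [-0.002, -0.359, 0.933, -0.0]
wrist_force: [0.3, 0.1, -0.4]
finger_gap: 0.0853
grip_force: 0.0
```

```bash
python3 - <<'E'
from h import *
c=[.5885,-.1027,.026]
G=[at(c,42.2,45,-.06),at(c,42.2,45,.0)]
rows(G); print(pose()[0],np.round(get_state()['joint_pos'],2))
E
```

```text
[0.004, -0.2583, 0.2498, 0.1, 44.8, -0.1]
[0.0463, -0.2584, 0.2924, 0.1, 44.8, -0.1]
[0.45058048 0.12056727 0.31849087] [ 0.09  0.1   0.07  1.54 -0.   -0.64]
```

Emit:
{"api": "drive_tool", "payload": {"deltas": [[[0,0.004,-0.258,0.1,0,45,0],[0,0.004,-0.258,0.1,0,45,0],[0,0.004,-0.258,0.1,0,45,0],[0,0.004,-0.258,0.1,0,45,0],[0,0.004,-0.258,0.1,0,45,0],[0,0.004,-0.258,0.25,0,45,0],[0,0.004,-0.258,0.25,0,45,0],[0,0.004,-0.258,0.25,0,45,0],[0,0.004,-0.258,0.25,0,45,0],[0,0.004,-0.258,0.25,0,45,0]]]}}

```text
clock: 14.55
tcp_pos: [0.6198, -0.074, 0.0715]
orientation: [-0.357, -0.332, 0.862, -0.139]
wrist_force: [-0.2, 0.2, 0.8]
finger_gap: 0.0854
grip_force: 0.0
```

```bash
python3 - <<'E'
from h import *
c=[.5885,-.1027,.026]
rows([at(c,42.2,45,-.06),at(c,42.2,45,.0),at(c,42.2,45,.05)]); p,r=pose(); print(p,np.round(get_state()['joint_pos'],2))
q,d=cam("top"); s,d=cam("side");
save("c7.png",np.hstack([cv2.resize(s[120:260,240:380],(400,400),interpolation=cv2.INTER_CUBIC),cv2.resize(q[120:260,260:400],(400,400),interpolation=cv2.INTER_CUBIC)]))
for n,o,x0 in(("top",(260,120),400),("side",(240,120),0)):
    for z in(0,-.013,-.03,-.05): print(n,z,[((proj(n,p+r.apply([0,y,z]))-o)*400/140+[x0,0]).round(0).tolist() for y in(-.045,.045)])
E
```

```text
[-0.0021, -0.0002, 0.0022, -0.0, -0.0, -0.1]
[-0.0021, -0.0002, 0.0622, -0.0, -0.0, -0.1]
[-0.0022, -0.0001, 0.1122, -0.0, -0.0, -0.1]
[ 0.61982931 -0.07396551  0.07150374] [ 0.01  1.12  0.89  1.98 -0.49 -0.56]
top 0 [[629.0, 151.0], [548.0, 226.0]]
top -0.013 [[622.0, 140.0], [540.0, 216.0]]
top -0.03 [[612.0, 126.0], [529.0, 202.0]]
top -0.05 [[600.0, 108.0], [516.0, 185.0]]
side 0 [[213.0, 170.0], [223.0, 209.0]]
side -0.013 [[204.0, 163.0], [214.0, 201.0]]
side -0.03 [[193.0, 153.0], [202.0, 191.0]]
side -0.05 [[179.0, 142.0], [187.0, 179.0]]
```

View pics/c7.png

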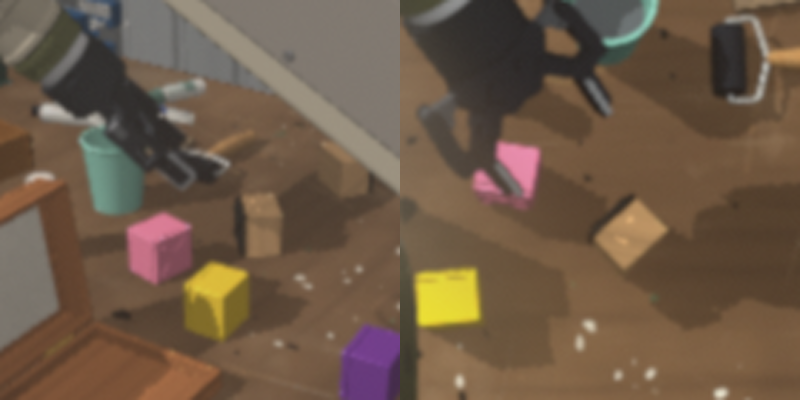

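```bash
python3 - <<'E'
from h import *
c=[.5885,-.1027,.026]
rows([at(c,42.2,38,o) for o in(-.06,0,.03,.05)])
E
```

```text
[0.0053, 0.0, 0.003, -0.1, -7.0, -0.2]
[-0.0019, 0.0001, 0.0626, -0.1, -7.0, -0.2]
[-0.0056, 0.0002, 0.0923, -0.1, -7.0, -0.2]
[-0.008, 0.0002, 0.1122, -0.1, -7.0, -0.2]
```

Emit:
{"api": "drive_tool", "payload": {"deltas": [[[0,0.007,0,0.001,0,-7,0],[0,0,0,0.03,0,-7,0],[0,0,0,0.06,0,-7,0],[0,-0.003,0,0.08,0,-7,0],[0,-0.004,0,0.09,0,-7,0],[0,-0.004,0,0.09,0,-7,0]]]}}

```text
clock: 15.4
tcp_pos: [0.5742, -0.1151, 0.0034]
orientation: [-0.305, -0.34, 0.882, -0.118]
wrist_force: [-0.4, 0.1, 0.1]
finger_gap: 0.0854
grip_force: 0.0
```

```bash
python3 - <<'E'
from h import *
c=[.5885,-.1027,.026]
rows([at(c,42.2,38,o) for o in(.03,.05)]);p,r=pose();print(p)
q,d=cam("top"); s,d=cam("side");
save("c8.png",np.hstack([cv2.resize(s[120:260,240:380],(400,400),interpolation=cv2.INTER_CUBIC),cv2.resize(q[120:260,260:400],(400,400),interpolation=cv2.INTER_CUBIC)]))
E
```

```text
[-0.0009, -0.0004, 0.0005, 0.0, -0.1, -0.1]
[-0.001, -0.0004, 0.0205, 0.0, -0.1, -0.1]
[ 0.57423661 -0.11507452  0.00335803]
```

View pics/c8.png

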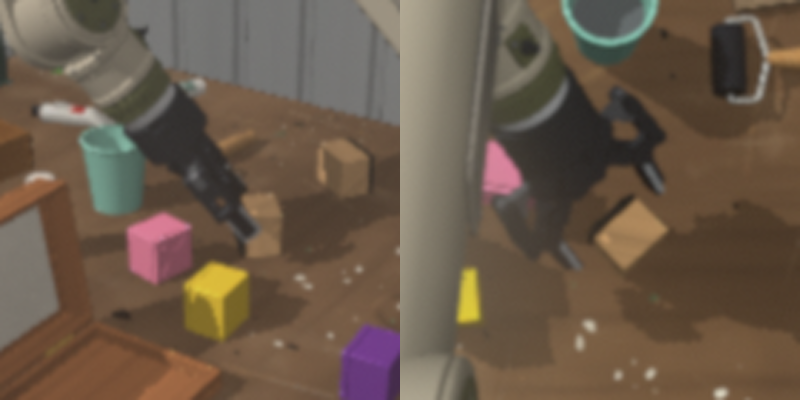

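Emit:
{"api": "drive_tool", "payload": {"deltas": [[[0,-0.001,0,0.01,0,0,0],[0,-0.001,0,0.02,0,0,0],[0,-0.001,0,0.02,0,0,0],[255,-0.001,0,0.02,0,0,0],[255,-0.001,0,0.02,0,0,0],[255,-0.001,0,0.02,0,0,0],[255,-0.001,0,0.02,0,0,0]]], "newtons": 50}}

```text
clock: 16.38
tcp_pos: [0.566, -0.1226, -0.0134]
orientation: [-0.305, -0.34, 0.882, -0.118]
wrist_force: [1.3, 1.2, 3.0]
finger_gap: 0.0494
grip_force: 51.9
```

```bash
python3 - <<'E'
from h import *
s=get_state();p,r=pose();print(p,s['finger_gap'],s['grip_force'],s['wrist_force'])
q,d=cam("top"); s,d=cam("side");
save("c9.png",np.hstack([cv2.resize(s[150:250,280:380],(400,400),interpolation=cv2.INTER_CUBIC),cv2.resize(q[150:250,290:390],(400,400),interpolation=cv2.INTER_CUBIC)]))
E
```

```text
[ 0.56597473 -0.12256874 -0.0133852 ] 0.04940536486206156 51.935768723487854 [1.30866982 1.19105816 3.00847217]
```

View pics/c9.png

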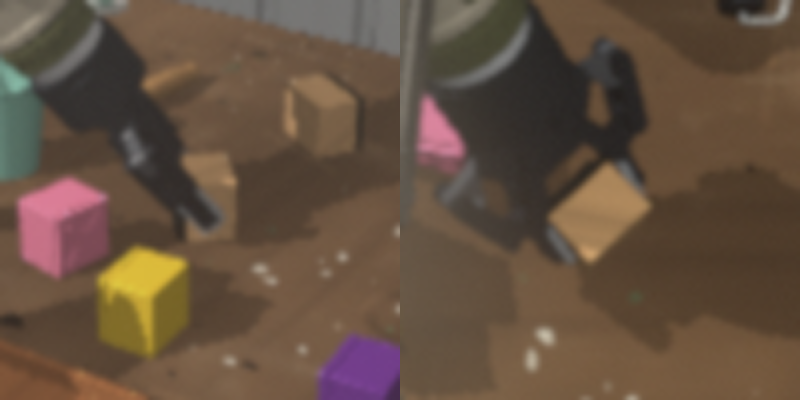

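```bash
cat >> h.py <<'E'
import json
def grab(c,n,name):
    """remember block centre and frame (z=carved normal n, y=up now) in the tool"""
    p,r=pose(); y=ez; Rb=R.from_matrix(np.stack([np.cross(y,n),y,n],1))
    json.dump(dict(b=r.inv().apply(np.array(c)-p).tolist(),q=(r.inv()*Rb).as_quat().tolist()),open(name,"w"))
def place(name,ct,ydir,zdir=ez):
    j=json.load(open(name)); y=np.array(ydir); z=np.array(zdir); Rt=R.from_matrix(np.stack([np.cross(y,z),y,z],1))
    G=Rt*R.from_quat(j["q"]).inv(); return np.array(ct)-G.apply(j["b"]),G
def chain(G):
    p,r=pose()
    for a in G: rows([a],p,r); p,r=np.array(a[0]),a[1]; print("   at",p.round(3))
E
python3 - <<'E'
from h import *
grab([.5885,-.1027,.025],hz(42.2),"g1.json")
p,r=pose(); 
chain([(p+[-.03,.0,.22],r),place("g1.json",case(0,.04,.22),-ey),place("g1.json",case(0,.08,.033),-ey)])
E
```

```text
[0.1533, 0.02, -0.1593, 0.0, 0.0, 0.0]
   at [ 0.536 -0.123  0.207]
[-0.2572, 0.3469, -0.181, -6.7, -83.7, -54.9]
   at [0.536 0.345 0.19 ]
[0.1224, -0.0001, 0.1469, 0.0, 0.0, 0.0]
   at [0.534 0.385 0.003]
```

Emit:
{"api": "drive_tool", "payload": {"deltas": [[[255,0.038,0.005,-0.04,0,0,0],[255,0.077,0.01,-0.08,0,0,0],[255,0.115,0.015,-0.12,0,0,0],[255,0.153,0.02,-0.16,0,0,0],[255,0.153,0.02,-0.16,0,0,0],[255,0.153,0.02,-0.16,0,0,0]]]}}

```text
clock: 17.23
tcp_pos: [0.5361, -0.1221, 0.2058]
orientation: [-0.305, -0.34, 0.882, -0.117]
wrist_force: [-0.1, -0.4, -2.3]
finger_gap: 0.0495
grip_force: 52.1
```

```bash
python3 - <<'E'
from h import *
s=get_state();print(pose()[0],s['finger_gap'],s['grip_force'])
chain([place("g1.json",case(0,.04,.22),-ey),place("g1.json",case(0,.08,.033),-ey)])
p,r=pose();j=json.load(open("g1.json"));c=p+r.apply(j["b"])
print("exp block ctr",c)
P=pts("side",cam("side")[1]).reshape(-1,3);k=P[np.linalg.norm(P-c,axis=1)<.05];print(len(k),np.nanmean(k,0), np.nanmin(k,0),np.nanmax(k,0))
E
```

```text
[ 0.53608299 -0.122141    0.20578936] 0.049529548065027795 52.05688297748566
[-0.2564, 0.3468, -0.1811, -6.6, -83.7, -55.0]
   at [0.536 0.345 0.19 ]
[0.1224, -0.0001, 0.1469, 0.0, 0.0, 0.0]
   at [0.534 0.385 0.003]
exp block ctr [ 0.55868243 -0.10232269  0.24416364]
365 [ 0.54485115 -0.08489735  0.24875879] [ 0.52417516 -0.1332689   0.21956281] [ 0.5977231  -0.05867921  0.2751795 ]
```

Block 1 is lifted. Next I rotate it and carry it over the tray.

Emit:
{"api": "drive_tool", "payload": {"deltas": [[[255,-0.256,0.347,-0.181,-6.6,-83.7,-55],[255,-0.256,0.347,-0.181,-6.6,-83.7,-55],[255,-0.256,0.347,-0.181,-6.6,-83.7,-55],[255,-0.256,0.347,-0.181,-6.6,-83.7,-55],[255,-0.256,0.347,-0.181,-6.6,-83.7,-55],[255,-0.256,0.347,-0.181,-6.6,-83.7,-55],[255,-0.256,0.347,-0.181,-6.6,-83.7,-55],[255,-0.256,0.347,-0.181,-6.6,-83.7,-55],[255,-0.256,0.347,-0.181,-6.6,-83.7,-55],[255,-0.256,0.347,-0.181,-6.6,-83.7,-55],[255,-0.256,0.347,-0.181,-6.6,-83.7,-55],[255,-0.256,0.347,-0.181,-6.6,-83.7,-55]]]}}

```text
clock: 18.77
tcp_pos: [0.5353, 0.3452, 0.1899]
orientation: [-0.302, 0.648, -0.624, -0.316]
wrist_force: [0.8, 0.6, -0.4]
finger_gap: 0.0497
grip_force: 52.3
```

```bash
cat >> h.py <<'E'
def topface(n,P,c,rad=.05,tol=.006):
    Q=P.reshape(-1,3);Q=Q[np.isfinite(Q[:,0])];k=Q[np.linalg.norm(Q[:,:2]-np.array(c)[:2],axis=1)<rad];k=k[(k[:,2]>c[2])&(k[:,2]<c[2]+.045)]
    if len(k)<30: print(n,"few",len(k));return
    rng=np.random.default_rng(0);best=None
    for _ in range(300):
        a,b,d=k[rng.choice(len(k),3,False)];nn=np.cross(b-a,d-a);nn/=np.linalg.norm(nn)+1e-12
        if abs(nn[2])<.8: continue
        m=abs((k-a)@nn)<.002
        if best is None or m.sum()>best.sum():best=m
    L=k[best];cc=L.mean(0);v=np.linalg.svd(L-cc,full_matrices=False)[2][2];v*=np.sign(v[2]);r=cv2.minAreaRect((L[:,:2]*1000).astype(np.float32))
    print(n,"top face n",v.round(3),"z",cc[2].round(4),"rect",np.round(r[0],1),np.round(r[1],1),round(r[2],1),len(L))
E
python3 - <<'E'
from h import *
s=get_state();print(pose()[0],s['finger_gap'],s['grip_force'],np.round(s['joint_pos'],2))
print("err from hover"); rows([place("g1.json",case(0,.04,.22),-ey),place("g1.json",case(0,.08,.033),-ey)])
for n in("top","side"): topface(n,pts(n,cam(n)[1]),case(0,.04,.22))
print(case(0,.04,.22))
E
```

```text
[0.53529087 0.34518807 0.1899395 ] 0.049685195500618735 52.2930783033371 [ 0.01  0.36 -0.23  1.02  0.9  -1.62]
err from hover
[-0.0001, -0.0007, 0.0001, 0.1, -0.1, -0.0]
[0.1221, -0.001, 0.1472, 0.1, -0.1, -0.0]
top few 0
side top face n [0.001 0.013 1.   ] z 0.2407 rect [537.8 299.2] [68.8 78.9] 86.9 308
[0.53791149 0.3070347  0.22      ]
```

Emit:
{"api": "drive_tool", "payload": {"deltas": [[[255,0.03,-0.001,0.037,0,0,0],[255,0.061,-0.001,0.074,0,0,0],[255,0.092,-0.001,0.11,0,0,0],[255,0.107,-0.001,0.129,0,0,0],[255,0.122,-0.001,0.147,0,0,0],[255,0.122,-0.001,0.147,0,0,0],[255,0.122,-0.001,0.147,0,0,0]]]}}

```text
clock: 19.75
tcp_pos: [0.5355, 0.3858, 0.0052]
orientation: [-0.303, 0.649, -0.623, -0.315]
wrist_force: [1.0, -0.2, -1.8]
finger_gap: 0.0493
grip_force: 55.1
```

```bash
python3 - <<'E'
from h import *
s=get_state();print(pose()[0],s['finger_gap'],s['grip_force'],np.round(s['wrist_force'],1))
rows([place("g1.json",case(0,.08,.033),-ey)])
q,d=cam("side");topface("side",pts("side",d),case(0,.08,.033)); print(case(0,.08,.033))
E
```

```text
[0.53545897 0.38579218 0.00516366] 0.04931472132701577 55.13513267040253 [ 1.  -0.2 -1.8]
[0.002, 0.0011, 0.001, -0.0, 0.0, 0.1]
side top face n [0.028 0.02  0.999] z 0.055 rect [536.1 339.9] [70.1 85.7] 87.4 358
[0.53630622 0.34700248 0.033     ]
```

Emit:
{"api": "drive_tool", "payload": {"deltas": [[[60,0.001,0,0.001,0,0,0],[60,0.001,0,0.001,0,0,0],[60,0.001,0,0.001,0,0,0],[60,0.001,0,-0.03,0,0,0],[60,0.001,0,-0.06,0,0,0],[60,0.001,0,-0.1,0,0,0],[0,-0.05,0,-0.16,0,0,0],[0,-0.1,0,-0.2,0,0,0],[0,-0.13,-0.05,-0.25,0,20,0],[0,-0.13,-0.05,-0.25,0,30,0],[0,-0.13,-0.05,-0.25,0,40,0],[0,-0.13,-0.05,-0.25,0,50,0]]]}}

```text
clock: 21.3
tcp_pos: [0.5907, 0.2707, 0.2631]
orientation: [-0.054, 0.719, -0.691, -0.053]
wrist_force: [0.3, -0.0, -1.6]
finger_gap: 0.0853
grip_force: 0.0
```

```bash
python3 - <<'E'
from h import *
s=get_state();print(pose()[0],pose()[1].as_matrix().round(2).tolist(),s['finger_gap'],np.round(s['joint_pos'],2))
q,d=cam("side");P=pts("side",d);topface("side",P,case(0,.08,.033));lidslope(P)
q,d=cam("top");P=pts("top",d); save("t3.png",q);topface("top",P,case(0,.08,.033)); print(case(0,.08,.033))
u,v=proj("top",case(0,.08,.053)).astype(int); print(u,v,"face rgb",q[v-6:v+7,u-6:u+7].reshape(-1,3).mean(0),q[v-6:v+7:4,u-6:u+7:4].sum(2))
blocks(P,q,dict(b2=(398,434,182,222),b3=(428,470,222,264)),0)
E
```

```text
[0.59065343 0.27068091 0.26306123] [[0.04, -1.0, -0.0], [-0.99, -0.04, 0.15], [-0.15, -0.0, -0.99]] 0.08532444457873269 [ 0.23  0.41  0.34  1.46  0.15 -1.38]
side top face n [-0.003  0.008  1.   ] z 0.05 rect [537.9 348.2] [51.1 49.5] 3.6 283
panel 2486 theta 97.9 icpt 0.0288 [34. 35. 36. 38. 39. 41. 42. 44. 44.]
rimR 372 theta 94.8 icpt 0.0116 [13. 14. 17. 18. 18. 21. 20. 23. 23. 19. 22.]
rimL 325 theta 98.4 icpt 0.0007 [ 7.  7.  8. 10. 12. 13. 15. 17. 17. 19. 21.]
top top face n [-0.002  0.01   1.   ] z 0.0515 rect [536.6 346.6] [48.9 50.3] 2.8 277
[0.53630622 0.34700248 0.033     ]
145 226 face rgb [57.31360947 50.76331361 43.9112426 ] [[153 143 152 151]
 [152 161 164 136]
 [154 155 164 145]
 [149 134 152 155]]
b2 ctr [ 583.2 -287. ] z 0.0483 [45.  60.6] edges [([0.8450000286102295, -0.5350000262260437], 60.6), ([0.5350000262260437, 0.8450000286102295], 45.0)] 472
b3 ctr [ 487.4 -353.3] z 0.0462 [60.5 48.6] edges [([0.7940000295639038, -0.6079999804496765], 48.6), ([0.6079999804496765, 0.7940000295639038], 60.5)] 558
```

```bash
python3 - <<'E'
from h import *
c=[.583,-.287,.027]; az=-122.3
chain([((.48,-.15,.3),lean(az,0,1)[1]),at(c,az,38,-.08,1),at(c,az,38,.0,1),at(c,az,38,.05,1)])
E
```

```text
[0.4091, 0.1286, -0.102, 2.5, 8.6, 34.9]
   at [ 0.48 -0.15  0.3 ]
[0.11, -0.1603, 0.21, -0.0, -38.0, -0.0]
   at [ 0.557 -0.329  0.09 ]
[-0.0, -0.0, 0.08, 0.0, 0.0, 0.0]
   at [ 0.583 -0.287  0.027]
[-0.0, 0.0, 0.05, 0.0, 0.0, 0.0]
   at [ 0.599 -0.261 -0.012]
```

Emit:
{"api": "drive_tool", "payload": {"deltas": [[[0,0,0,-0.05,0,0,0],[0,0.409,0.129,-0.102,2.5,8.6,34.9],[0,0.409,0.129,-0.102,2.5,8.6,34.9],[0,0.409,0.129,-0.102,2.5,8.6,34.9],[0,0.409,0.129,-0.102,2.5,8.6,34.9],[0,0.409,0.129,-0.102,2.5,8.6,34.9],[0,0.409,0.129,-0.102,2.5,8.6,34.9],[0,0.409,0.129,-0.102,2.5,8.6,34.9],[0,0.409,0.129,-0.102,2.5,8.6,34.9],[0,0.409,0.129,-0.102,2.5,8.6,34.9],[0,0.409,0.129,-0.102,2.5,8.6,34.9]]]}}

```text
clock: 22.78
tcp_pos: [0.4777, -0.1524, 0.2982]
orientation: [-0.001, -0.48, 0.877, 0.002]
wrist_force: [0.7, -0.7, -0.2]
finger_gap: 0.0854
grip_force: 0.0
```

Emit:
{"api": "drive_tool", "payload": {"deltas": [[[0,0.11,-0.16,0.06,0,-38,0],[0,0.11,-0.16,0.06,0,-38,0],[0,0.11,-0.16,0.06,0,-38,0],[0,0.11,-0.16,0.06,0,-38,0],[0,0.11,-0.16,0.21,0,-38,0],[0,0.11,-0.16,0.21,0,-38,0],[0,0.11,-0.16,0.21,0,-38,0],[0,0.11,-0.16,0.21,0,-38,0],[0,0.11,-0.16,0.21,0,-38,0]]]}}

```text
clock: 23.9
tcp_pos: [0.5533, -0.3318, 0.0892]
orientation: [0.284, -0.454, 0.83, 0.157]
wrist_force: [-0.7, 0.6, 0.0]
finger_gap: 0.0856
grip_force: 0.0
```

```bash
python3 - <<'E'
from h import *
c=[.583,-.287,.027]; az=-122.3
print(pose()[0],np.round(get_state()['joint_pos'],2))
rows([at(c,az,38,-.08,1),at(c,az,38,.0,1),at(c,az,38,.05,1)])
for n in("top","side"): topface(n,pts(n,cam(n)[1]),c)
E
```

```text
[ 0.55333648 -0.33183161  0.08921906] [-0.97  0.67  0.16  1.36  0.6  -2.06]
[-0.0041, -0.0011, 0.0021, -0.1, -0.1, -0.3]
[-0.0042, -0.001, 0.0821, -0.1, -0.1, -0.3]
[-0.0042, -0.0009, 0.1321, -0.1, -0.1, -0.3]
top top face n [-0.01  -0.005  1.   ] z 0.0479 rect [ 583.7 -286. ] [43.2 59.9] 59.0 396
side top face n [-0.014  0.02   1.   ] z 0.0468 rect [ 584.7 -286.1] [45.  62.6] 57.4 92
```

Emit:
{"api": "drive_tool", "payload": {"deltas": [[[0,-0.004,-0.001,0.04,0,0,0],[0,-0.004,-0.001,0.08,0,0,0],[0,-0.004,-0.001,0.11,0,0,0],[0,-0.004,-0.001,0.132,0,0,0],[0,-0.004,-0.001,0.132,0,0,0],[0,-0.004,-0.001,0.132,0,0,0]]]}}

```text
clock: 24.75
tcp_pos: [0.5989, -0.2627, -0.0123]
orientation: [0.285, -0.454, 0.83, 0.156]
wrist_force: [-0.1, -0.3, -0.1]
finger_gap: 0.0853
grip_force: 0.0
```

Emit:
{"api": "drive_tool", "payload": {"deltas": [[[255,0,0,0,0,0,0],[255,0,0,0,0,0,0],[255,0,0,0,0,0,0],[255,0,0,0,0,0,0]]], "newtons": 60}}

```text
clock: 25.25
tcp_pos: [0.5987, -0.2632, -0.0126]
orientation: [0.285, -0.453, 0.83, 0.156]
wrist_force: [-1.9, -2.7, 5.1]
finger_gap: 0.0596
grip_force: 64.9
```

```bash
python3 - <<'E'
from h import *
s=get_state();p,r=pose();print(p,s['finger_gap'],s['grip_force'],np.round(s['joint_pos'],2))
for n in("top","side"): topface(n,pts(n,cam(n)[1]),[.583,-.287,.027])
E
```

```text
[ 0.59866389 -0.26316874 -0.01256313] 0.05955097431284754 64.93300437927246 [-0.85  0.72 -0.03  1.04  0.63 -1.92]
top top face n [-0.007 -0.005  1.   ] z 0.0484 rect [ 582.9 -284.6] [44.8 86.4] 53.4 396
side top face n [0.014 0.017 1.   ] z 0.0477 rect [ 583.3 -285.9] [52.7 82.3] 47.9 110
```

```bash
python3 - <<'E'
from h import *
grab([.5835,-.2865,.024],hz(-122.3),"g2.json")
p,r=pose(); mid=((.45,-.1,.32),tool(-ez,hz(-122.3+90+90-100)))
# intermediate: tool down, yaw halfway
F=place("g2.json",case(0,0,.2),-ey); print("tool y start",r.as_matrix()[:,1].round(2),"final",F[1].as_matrix()[:,1].round(2))
chain([(p+[-.03,0.03,.2],r)])
for az in(148,110,75):
    m=((.46,-.05,.33),tool(-ez,hz(az))); print(az); rows([m],p+[-.03,.03,.2],r); rows([F],np.array(m[0]),m[1])
E
```

```text
tool y start [-0.84  0.54  0.  ] final [ 1.    0.04 -0.01]
[-0.13, 0.0417, -0.1522, 0.0, 0.0, 0.0]
   at [ 0.569 -0.233  0.187]
148
[-0.1627, 0.1906, -0.0537, -0.2, 37.9, -0.7]
[-0.3411, 0.1215, 0.1578, -64.9, 20.5, 133.1]
110
[-0.1627, 0.1906, -0.0537, 12.4, 36.5, 35.9]
[-0.194, 0.3057, 0.1578, -48.3, 35.8, 99.5]
75
[-0.1627, 0.1906, -0.0537, 23.9, 32.6, 69.5]
[0.0165, 0.3617, 0.1578, -32.6, 45.0, 67.6]
```

Emit:
{"api": "drive_tool", "payload": {"deltas": [[[255,-0.033,0.01,-0.038,0,0,0],[255,-0.065,0.021,-0.076,0,0,0],[255,-0.13,0.042,-0.152,0,0,0],[255,-0.13,0.042,-0.152,0,0,0],[255,-0.293,0.232,-0.206,23.9,32.6,69.5],[255,-0.293,0.232,-0.206,23.9,32.6,69.5],[255,-0.293,0.232,-0.206,23.9,32.6,69.5],[255,-0.293,0.232,-0.206,23.9,32.6,69.5],[255,-0.293,0.232,-0.206,23.9,32.6,69.5],[255,-0.293,0.232,-0.206,23.9,32.6,69.5],[255,-0.293,0.232,-0.206,23.9,32.6,69.5],[255,-0.293,0.232,-0.206,23.9,32.6,69.5]]]}}

```text
clock: 26.85
tcp_pos: [0.4601, -0.0485, 0.3298]
orientation: [-0.002, 0.131, 0.991, 0.0]
wrist_force: [-0.4, -0.7, -0.8]
finger_gap: 0.0592
grip_force: 64.9
```

```bash
python3 - <<'E'
from h import *
s=get_state();p,r=pose();print(p,s['finger_gap'],s['grip_force'],np.round(s['joint_pos'],2))
chain([place("g2.json",case(0,0,.2),-ey),place("g2.json",case(0,0,.032),-ey)])
E
```

```text
[ 0.46013977 -0.04852061  0.3297953 ] 0.05920716956386702 64.92806911468506 [-0.28  0.09  0.09  1.57  0.   -0.02]
[0.0163, 0.3601, 0.1578, -32.7, 44.8, 67.4]
   at [0.538 0.304 0.172]
[-0.1326, 0.0012, 0.1032, 0.0, 0.0, 0.0]
   at [0.538 0.304 0.004]
```

Emit:
{"api": "drive_tool", "payload": {"deltas": [[[255,0.016,0.36,0.158,-32.7,44.8,67.4],[255,0.016,0.36,0.158,-32.7,44.8,67.4],[255,0.016,0.36,0.158,-32.7,44.8,67.4],[255,0.016,0.36,0.158,-32.7,44.8,67.4],[255,0.016,0.36,0.158,-32.7,44.8,67.4],[255,0.016,0.36,0.158,-32.7,44.8,67.4],[255,0.016,0.36,0.158,-32.7,44.8,67.4],[255,0.016,0.36,0.158,-32.7,44.8,67.4],[255,0.016,0.36,0.158,-32.7,44.8,67.4],[255,0.016,0.36,0.158,-32.7,44.8,67.4],[255,0.016,0.36,0.158,-32.7,44.8,67.4]]]}}

```text
clock: 28.22
tcp_pos: [0.5386, 0.3032, 0.1734]
orientation: [-0.318, 0.622, 0.649, 0.303]
wrist_force: [0.1, 1.5, -0.6]
finger_gap: 0.0595
grip_force: 65.2
```

```bash
python3 - <<'E'
from h import *
s=get_state();p,r=pose();print(p,s['finger_gap'],s['grip_force'],np.round(s['joint_pos'],2))
rows([place("g2.json",case(0,0,.2),-ey),place("g2.json",case(0,0,.032),-ey)])
topface("side",pts("side",cam("side")[1]),case(0,0,.2)); print(case(0,0,.2))
E
```

```text
[0.53857407 0.30320702 0.17337417] 0.05946791295235999 65.22143840789795 [-0.07  0.4  -0.22  1.1   0.9   1.39]
[-0.0007, -0.0008, 0.0011, 0.0, -0.0, 0.4]
[-0.1332, -0.0006, 0.1043, 0.0, -0.0, 0.4]
side top face n [-0.009  0.037  0.999] z 0.2237 rect [543.8 264.5] [62.3 83.5] 78.5 315
[0.53951676 0.26706693 0.2       ]
```

Emit:
{"api": "drive_tool", "payload": {"deltas": [[[255,-0.044,0,0.035,0,0,0.4],[255,-0.088,0,0.069,0,0,0.4],[255,-0.11,0,0.086,0,0,0.4],[255,-0.133,0,0.104,0,0,0.4],[255,-0.133,0,0.104,0,0,0.4],[255,-0.133,0,0.104,0,0,0.4]]]}}

```text
clock: 29.02
tcp_pos: [0.5373, 0.3038, 0.004]
orientation: [-0.319, 0.624, 0.646, 0.302]
wrist_force: [0.4, 1.0, -1.2]
finger_gap: 0.0592
grip_force: 66.0
```

Emit:
{"api": "drive_tool", "payload": {"deltas": [[[40,0,0,0,0,0,0],[40,0,0,0,0,0,0],[40,0,0,0,0,0,0],[40,0,0,-0.03,0,0,0],[40,0,0,-0.06,0,0,0],[40,0,0,-0.1,0,0,0],[0,0.05,0,-0.16,0,0,0],[0,0.1,0,-0.2,0,0,0],[0,0.13,0,-0.25,0,-20,0],[0,0.13,0,-0.25,0,-30,0],[0,0.13,0,-0.25,0,-40,0],[0,0.13,0,-0.25,0,-50,0]]]}}

```text
clock: 30.52
tcp_pos: [0.5444, 0.1857, 0.2619]
orientation: [-0.058, 0.692, 0.717, 0.052]
wrist_force: [0.5, 0.7, -1.0]
finger_gap: 0.0853
grip_force: 0.0
```

```bash
python3 - <<'E'
from h import *
s=get_state();p,r=pose();print(p,s['finger_gap'],np.round(s['joint_pos'],2),r.as_matrix().round(2).tolist())
q,d=cam("side");P=pts("side",d)
for y in(.08,0):topface("side",P,case(0,y,.033),.035)
q,d=cam("top");P=pts("top",d); save("t4.png",q)
for y in(.08,0):
    topface("top",P,case(0,y,.033),.035); u,v=proj("top",case(0,y,.053)).astype(int); print(case(0,y,.033).round(3),"rgb",q[v-6:v+7,u-6:u+7].reshape(-1,3).mean(0))
blocks(P,q,dict(b3=(428,470,222,264)),0)
E
```

```text
[0.54442281 0.18566305 0.26186971] 0.0853249609227439 [0.1  0.28 0.15 1.43 0.15 1.63] [[-0.03, 1.0, -0.01], [0.99, 0.04, 0.15], [0.15, -0.01, -0.99]]
side top face n [-0.015 -0.004  1.   ] z 0.0502 rect [537.6 348.5] [49.6 50.3] 1.7 298
side top face n [-0.039  0.006  0.999] z 0.0512 rect [537.4 267.4] [58.4 48.8] 2.7 263
top top face n [-0.011  0.117  0.993] z 0.0518 rect [535.5 355.7] [47.3 33.2] 3.3 161
[0.536 0.347 0.033] rgb [63.26035503 60.50295858 56.44378698]
top top face n [ 0.014 -0.045  0.999] z 0.0516 rect [537.6 264.1] [58.5 39.6] 3.1 261
[0.54  0.267 0.033] rgb [54.62130178 49.11242604 43.62721893]
b3 ctr [ 487.5 -353.2] z 0.0462 [59.7 48.8] edges [([0.7879999876022339, -0.6150000095367432], 48.8), ([0.6150000095367432, 0.7879999876022339], 59.7)] 555
```

```bash
python3 - <<'E'
from h import *
c=[.4875,-.3532,.025]; az=-128
chain([((.46,-.02,.32),tool(-ez,hz(75))),((.47,-.3,.26),lean(az,0,1)[1]),at(c,az,45,-.08,1),at(c,az,45,.05,1)])
E
```

```text
[-0.1945, -0.0929, -0.0894, 5.5, -8.1, -72.3]
   at [ 0.46 -0.02  0.32]
[-0.0821, -0.2679, 0.06, 0.0, 0.0, -67.0]
   at [ 0.47 -0.3   0.26]
[0.0877, -0.0465, 0.1784, 0.0, -45.0, -0.0]
   at [ 0.453 -0.398  0.082]
[-0.0, -0.0, 0.13, 0.0, 0.0, 0.0]
   at [ 0.509 -0.325 -0.01 ]
```

Emit:
{"api": "drive_tool", "payload": {"deltas": [[[0,-0.195,-0.093,-0.089,5.5,-8.1,-72.3],[0,-0.195,-0.093,-0.089,5.5,-8.1,-72.3],[0,-0.195,-0.093,-0.089,5.5,-8.1,-72.3],[0,-0.195,-0.093,-0.089,5.5,-8.1,-72.3],[0,-0.195,-0.093,-0.089,5.5,-8.1,-72.3],[0,-0.195,-0.093,-0.089,5.5,-8.1,-72.3],[0,-0.195,-0.093,-0.089,5.5,-8.1,-72.3],[0,-0.195,-0.093,-0.089,5.5,-8.1,-72.3],[0,-0.195,-0.093,-0.089,5.5,-8.1,-72.3]]]}}

```text
clock: 31.75
tcp_pos: [0.4589, -0.024, 0.3169]
orientation: [-0.003, 0.136, 0.991, 0.0]
wrist_force: [-0.3, -0.3, -0.4]
finger_gap: 0.0853
grip_force: 0.0
```

Emit:
{"api": "drive_tool", "payload": {"deltas": [[[0,-0.082,-0.268,0.06,0,0,-67],[0,-0.082,-0.268,0.06,0,0,-67],[0,-0.082,-0.268,0.06,0,0,-67],[0,-0.082,-0.268,0.06,0,0,-67],[0,-0.082,-0.268,0.06,0,0,-67],[0,-0.082,-0.268,0.06,0,0,-67],[0,-0.082,-0.268,0.06,0,0,-67],[0,-0.082,-0.268,0.06,0,0,-67],[0,-0.082,-0.268,0.06,0,0,-67]]]}}

```text
clock: 32.88
tcp_pos: [0.4666, -0.3039, 0.2568]
orientation: [-0.002, -0.434, 0.901, 0.002]
wrist_force: [0.5, -0.4, 0.3]
finger_gap: 0.0856
grip_force: 0.0
```

```bash
python3 - <<'E'
from h import *
s=get_state();print(pose()[0],np.round(s['joint_pos'],2))
for n in("top","side"): topface(n,pts(n,cam(n)[1]),[.4875,-.3532,.025])
c=[.4875,-.3532,.025]; az=-128
rows([at(c,az,45,-.08,1)])
E
```

```text
[ 0.46659558 -0.30394022  0.2568105 ] [-0.72  0.27  0.13  1.44 -0.   -1.62]
top top face n [-0.012  0.012  1.   ] z 0.0461 rect [ 487.1 -353. ] [59.9 48. ] 52.4 448
side top face n [-0.004  0.006  1.   ] z 0.0454 rect [ 488.6 -352.4] [59.8 50.5] 51.4 103
[0.0819, -0.0483, 0.1754, 0.0, -45.1, -0.6]
```

Emit:
{"api": "drive_tool", "payload": {"deltas": [[[0,0.082,-0.048,0.08,0,-45,0],[0,0.082,-0.048,0.08,0,-45,0],[0,0.082,-0.048,0.08,0,-45,0],[0,0.082,-0.048,0.08,0,-45,0],[0,0.082,-0.048,0.13,0,-45,0],[0,0.082,-0.048,0.175,0,-45,0],[0,0.082,-0.048,0.175,0,-45,0],[0,0.082,-0.048,0.175,0,-45,0]]]}}

```text
clock: 33.98
tcp_pos: [0.453, -0.3982, 0.0837]
orientation: [0.343, -0.402, 0.833, 0.167]
wrist_force: [-0.2, -1.0, 0.3]
finger_gap: 0.0854
grip_force: 0.0
```

```bash
python3 - <<'E'
from h import *
c=[.4878,-.3530,.025]; az=-128
rows([at(c,az,45,.0,1),at(c,az,45,.05,1)])
E
```

```text
[0.001, 0.0007, 0.0819, -0.2, -0.2, -0.4]
[0.0009, 0.0008, 0.1319, -0.2, -0.2, -0.4]
```

Emit:
{"api": "drive_tool", "payload": {"deltas": [[[0,0.001,0.001,0.04,0,0,0],[0,0.001,0.001,0.08,0,0,0],[0,0.001,0.001,0.11,0,0,0],[0,0.001,0.001,0.131,0,0,0],[0,0.001,0.001,0.131,0,0,0],[255,0.001,0.001,0.131,0,0,0],[255,0.001,0.001,0.131,0,0,0],[255,0.001,0.001,0.131,0,0,0],[255,0.001,0.001,0.131,0,0,0],[255,0.001,0.001,0.131,0,0,0]]]}}

```text
clock: 35.22
tcp_pos: [0.5087, -0.327, -0.0101]
orientation: [0.343, -0.401, 0.833, 0.166]
wrist_force: [-2.0, -1.9, 6.6]
finger_gap: 0.0475
grip_force: 62.1
```

```bash
python3 - <<'E'
from h import *
s=get_state();p,r=pose();print(p,s['finger_gap'],s['grip_force'],np.round(s['wrist_force'],1))
# store frame: z=hz(-128) (the side that will come up), y=up now; carved = -y
grab([.4878,-.3530,.0232],hz(-128),"g3a.json")
# after flip: z-> up, y(old top)-> opposite of L = az 52
c=np.array([.51,-.29,0])
chain([(p+[.01,.03,.12],r),place("g3a.json",c+[0,0,.12],hz(52)),place("g3a.json",c+[0,0,.032],hz(52))])
E
```

```text
[ 0.50872697 -0.32702838 -0.01012344] 0.04748551552518452 62.09714412689209 [-2.  -1.9  6.6]
[-0.1057, 0.011, -0.0641, 0.0, 0.0, 0.0]
   at [ 0.519 -0.297  0.11 ]
[0.04, 0.0104, -0.007, 0.6, 90.0, -0.5]
   at [ 0.49  -0.317  0.087]
[-0.0624, 0.0008, 0.0621, 0.0, 0.0, 0.0]
   at [ 0.49  -0.317 -0.001]
```

Emit:
{"api": "drive_tool", "payload": {"deltas": [[[255,-0.05,0.005,-0.03,0,0,0],[255,-0.106,0.011,-0.064,0,0,0],[255,-0.106,0.011,-0.064,0,10,0],[255,-0.1,0.012,-0.07,0,20,0],[255,-0.095,0.013,-0.075,0,30,0],[255,-0.09,0.014,-0.078,0,40,0],[255,-0.085,0.015,-0.08,0,50,0],[255,-0.08,0.017,-0.08,0,60,0],[255,-0.075,0.019,-0.078,0,70,0],[255,-0.07,0.02,-0.075,0,80,0],[255,-0.066,0.021,-0.071,0.6,90,-0.5],[255,-0.066,0.021,-0.071,0.6,90,-0.5]]]}}

```text
clock: 36.72
tcp_pos: [0.4891, -0.3121, 0.0803]
orientation: [-0.346, -0.407, 0.828, -0.167]
wrist_force: [-0.8, -0.3, -3.3]
finger_gap: 0.0473
grip_force: 62.0
```

```bash
python3 - <<'E'
from h import *
s=get_state();p,r=pose();print(p,s['finger_gap'],s['grip_force'],np.round(s['joint_pos'],2))
c=np.array([.51,-.29,0])
rows([place("g3a.json",c+[0,0,.12],hz(52)),place("g3a.json",c+[0,0,.032],hz(52))])
for n in("top","side"): topface(n,pts(n,cam(n)[1]),c+[0,0,.12])
E
```

```text
[ 0.48908739 -0.31210525  0.08033568] 0.047266054523160454 62.01696038246155 [-0.32  0.67  0.05  1.28 -0.73 -1.11]
[0.0066, -0.0033, -0.0023, 0.3, -0.1, 0.8]
[-0.0559, -0.0038, 0.0597, 0.3, -0.1, 0.8]
top top face n [-0.018 -0.01   1.   ] z 0.1447 rect [ 515.8 -284.7] [47.6 86.4] 55.1 436
side top face n [-0.007 -0.027  1.   ] z 0.1464 rect [ 505.3 -289.3] [27.9 48.9] 48.5 49
```

Emit:
{"api": "drive_tool", "payload": {"deltas": [[[255,-0.02,-0.003,0.02,0,0,0.5],[255,-0.04,-0.003,0.042,0,0,0.5],[255,-0.056,-0.003,0.06,0,0,0.5],[255,-0.056,-0.003,0.06,0,0,0.5],[255,-0.056,-0.003,0.06,0,0,0.5]]]}}

```text
clock: 37.45
tcp_pos: [0.4916, -0.3208, 0.0057]
orientation: [-0.342, -0.399, 0.833, -0.173]
wrist_force: [0.3, -0.1, -1.6]
finger_gap: 0.0471
grip_force: 62.0
```

```bash
python3 - <<'E'
from h import *
s=get_state();p,r=pose();print(p,s['finger_gap'],np.round(s['wrist_force'],1))
c=np.array([.51,-.29,0])
rows([place("g3a.json",c+[0,0,.0305],hz(52))])
for n in("top","side"): topface(n,pts(n,cam(n)[1]),c+[0,0,.03])
E
```

```text
[ 0.49158412 -0.32083519  0.00574918] 0.047109097902759065 [ 0.3 -0.1 -1.6]
[-0.0077, 0.0041, 0.0044, 0.0, 0.1, -0.5]
top top face n [-0.022  0.015  1.   ] z 0.0703 rect [ 513.7 -289.9] [49.2 84.4] 55.7 362
side top face n [-0.001 -0.015  1.   ] z 0.0699 rect [ 503.8 -284.1] [38.9 72.9] 43.6 51
```

Emit:
{"api": "drive_tool", "payload": {"deltas": [[[255,-0.006,0,0.006,0,0,0],[255,-0.006,0,0.006,0,0,0],[255,-0.006,0,0.006,0,0,0],[60,-0.006,0,0.006,0,0,0],[0,-0.006,0,0.006,0,0,0],[0,-0.006,0,0.006,0,0,0],[0,-0.006,0,-0.03,0,0,0],[0,-0.006,0,-0.06,0,0,0],[0,-0.006,0,-0.1,0,0,0],[0,0.04,0,-0.16,0,0,0],[0,0.08,0,-0.2,0,0,0],[0,0.08,0,-0.2,0,0,0]]]}}

```text
clock: 39.05
tcp_pos: [0.544, -0.2513, 0.2061]
orientation: [-0.34, -0.4, 0.833, -0.175]
wrist_force: [0.2, 0.2, -0.3]
finger_gap: 0.0856
grip_force: 0.0
```

```bash
python3 - <<'E'
from h import *
s=get_state();p,r=pose();print(p,s['finger_gap'],np.round(s['joint_pos'],2))
for n in("top","side"):
    q,d=cam(n); P=pts(n,d); save("b3"+n+".png",q); topface(n,P,[.51,-.29,.03],.05)
    print([(az,q[tuple(proj(n,np.array([.51,-.29,.03])+hz(az)*.024)[::-1].astype(int))].tolist()) for az in(-128,142,52,-38)], proj(n,[.51,-.29,.03]))
E
```

```text
[ 0.54396218 -0.25131309  0.20611082] 0.08558241189873807 [-0.21  0.69  0.41  1.69 -0.69 -0.96]
top top face n [-0.021  0.001  1.   ] z 0.0599 rect [ 512.5 -290.2] [43.1 47.9] 51.9 332
[(-128, [62, 53, 41]), (142, [91, 70, 48]), (52, [134, 105, 71]), (-38, [207, 162, 109])] [418.6 233.6]
side top face n [-0.016 -0.004  1.   ] z 0.0594 rect [ 513.6 -289. ] [41.6 46.6] 49.9 77
[(-128, [121, 96, 72]), (142, [137, 108, 79]), (52, [173, 137, 99]), (-38, [146, 116, 85])] [381.1 182.1]
```

```bash
python3 - <<'E'
from h import *
c=[.512,-.2905,.031]; az=-128
chain([((.49,-.29,.27),lean(az,10,1)[1]),at(c,az,38,-.08,1),at(c,az,38,.05,1)])
E
```

```text
[0.0928, 0.0163, -0.0034, -0.7, -55.1, -0.6]
   at [ 0.49 -0.29  0.27]
[0.0661, -0.0176, 0.167, 0.0, -28.0, -0.0]
   at [ 0.482 -0.329  0.094]
[0.0, 0.0, 0.13, 0.0, 0.0, 0.0]
   at [ 0.531 -0.266 -0.008]
```

Emit:
{"api": "drive_tool", "payload": {"deltas": [[[0,0.093,0.016,-0.003,-0.7,-55,-0.6],[0,0.093,0.016,-0.003,-0.7,-55,-0.6],[0,0.093,0.016,-0.003,-0.7,-55,-0.6],[0,0.093,0.016,-0.003,-0.7,-55,-0.6],[0,0.093,0.016,-0.003,-0.7,-55,-0.6],[0,0.093,0.016,-0.003,-0.7,-55,-0.6],[0,0.093,0.016,-0.003,-0.7,-55,-0.6],[0,0.093,0.016,-0.003,-0.7,-55,-0.6]]]}}

```text
clock: 40.15
tcp_pos: [0.49, -0.2894, 0.2681]
orientation: [0.076, -0.438, 0.895, 0.04]
wrist_force: [0.2, 0.4, 0.4]
finger_gap: 0.0853
grip_force: 0.0
```

Emit:
{"api": "drive_tool", "payload": {"deltas": [[[0,0.066,-0.018,0.03,0,-28,0],[0,0.066,-0.018,0.03,0,-28,0],[0,0.066,-0.018,0.07,0,-28,0],[0,0.066,-0.018,0.12,0,-28,0],[0,0.066,-0.018,0.167,0,-28,0],[0,0.066,-0.018,0.167,0,-28,0],[0,0.066,-0.018,0.167,0,-28,0]]]}}

```text
clock: 41.02
tcp_pos: [0.482, -0.3298, 0.0946]
orientation: [0.291, -0.415, 0.85, 0.143]
wrist_force: [0.1, -0.8, 0.1]
finger_gap: 0.0856
grip_force: 0.0
```

```bash
python3 - <<'E'
from h import *
c=[.512,-.2905,.031]; az=-128
rows([at(c,az,38,-.08,1),at(c,az,38,.05,1)]); print(pose()[0],np.round(get_state()['joint_pos'],2))
for n in("top","side"): topface(n,pts(n,cam(n)[1]),c)
E
```

```text
[0.0002, 0.0006, 0.0006, 0.2, -0.2, 0.1]
[-0.0002, 0.0002, 0.1306, 0.2, -0.2, 0.1]
[ 0.48201905 -0.3298313   0.09458477] [-1.07  0.55 -0.04  1.28  0.6  -2.08]
top top face n [-0.027  0.013  1.   ] z 0.0603 rect [ 512.4 -290.2] [43.  47.9] 52.0 327
side top face n [ 0.015 -0.008  1.   ] z 0.0593 rect [ 514.7 -290.9] [42.7 49.1] 49.6 75
```

Emit:
{"api": "drive_tool", "payload": {"deltas": [[[0,0,0,0.04,0,0,0],[0,0,0,0.08,0,0,0],[0,0,0,0.11,0,0,0],[0,0,0,0.13,0,0,0],[0,0,0,0.13,0,0,0],[255,0,0,0.13,0,0,0],[255,0,0,0.13,0,0,0],[255,0,0,0.13,0,0,0],[255,0,0,0.13,0,0,0],[255,0,0,0.13,0,0,0]]], "newtons": 60}}

```text
clock: 42.38
tcp_pos: [0.5304, -0.2688, -0.0081]
orientation: [0.291, -0.414, 0.85, 0.142]
wrist_force: [-1.5, -2.1, 6.9]
finger_gap: 0.0476
grip_force: 62.1
```

```bash
python3 - <<'E'
from h import *
s=get_state();p,r=pose();print(p,s['finger_gap'],s['grip_force'],np.round(s['wrist_force'],1))
grab([.512,-.2908,.030],hz(-128),"g3.json")
m=((.46,-.05,.33),tool(-ez,hz(75)))
rows([(p+[-.03,.03,.2],r),m]); print("then"); 
chain_=place("g3.json",case(0,-.083,.2),-ey); rows([chain_],np.array(m[0]),m[1])
E
```

```text
[ 0.53043206 -0.26876066 -0.0081201 ] 0.047569553663111705 62.131218910217285 [-1.5 -2.1  6.9]
[-0.1267, 0.0421, -0.1548, 0.0, 0.0, 0.0]
[-0.3092, 0.1902, -0.188, 22.1, 33.4, 64.4]
then
[-0.0072, 0.2837, 0.1587, -32.9, 44.8, 67.3]
```

Emit:
{"api": "drive_tool", "payload": {"deltas": [[[255,-0.033,0.01,-0.038,0,0,0],[255,-0.065,0.021,-0.077,0,0,0],[255,-0.127,0.042,-0.155,0,0,0],[255,-0.127,0.042,-0.155,0,0,0],[255,-0.309,0.19,-0.188,22,33.4,64.4],[255,-0.309,0.19,-0.188,22,33.4,64.4],[255,-0.309,0.19,-0.188,22,33.4,64.4],[255,-0.309,0.19,-0.188,22,33.4,64.4],[255,-0.309,0.19,-0.188,22,33.4,64.4],[255,-0.309,0.19,-0.188,22,33.4,64.4],[255,-0.309,0.19,-0.188,22,33.4,64.4],[255,-0.309,0.19,-0.188,22,33.4,64.4]]]}}

```text
clock: 43.88
tcp_pos: [0.4598, -0.0487, 0.3292]
orientation: [-0.003, 0.131, 0.991, 0.001]
wrist_force: [0.1, 0.1, -1.3]
finger_gap: 0.0472
grip_force: 62.3
```

Emit:
{"api": "drive_tool", "payload": {"deltas": [[[255,-0.007,0.284,0.159,-33,45,67],[255,-0.007,0.284,0.159,-33,45,67],[255,-0.007,0.284,0.159,-33,45,67],[255,-0.007,0.284,0.159,-33,45,67],[255,-0.007,0.284,0.159,-33,45,67],[255,-0.007,0.284,0.159,-33,45,67],[255,-0.007,0.284,0.159,-33,45,67],[255,-0.007,0.284,0.159,-33,45,67],[255,-0.007,0.284,0.159,-33,45,67],[255,-0.007,0.284,0.159,-33,45,67],[255,-0.007,0.284,0.159,-33,45,67]]]}}

```text
clock: 45.25
tcp_pos: [0.54, 0.2241, 0.1714]
orientation: [-0.32, 0.618, 0.65, 0.305]
wrist_force: [-0.1, 0.8, -1.2]
finger_gap: 0.0477
grip_force: 62.7
```

```bash
python3 - <<'E'
from h import *
s=get_state();p,r=pose();print(p,s['finger_gap'],s['grip_force'],np.round(s['joint_pos'],2))
rows([place("g3.json",case(0,-.083,.2),-ey),place("g3.json",case(0,-.083,.1),-ey),place("g3.json",case(0,-.083,.032),-ey)])
q,d=cam("side");P=pts("side",d);topface("side",P,case(0,-.083,.2)); print(case(0,-.083,.2))
for y in(.08,0):topface("side",P,case(0,y,.033),.035)
E
```

```text
[0.54002792 0.22407426 0.17144956] 0.04773364953273242 62.6756751537323 [-0.22  0.45 -0.16  1.28  0.87  1.15]
[-0.0013, 0.0002, -0.0014, -0.3, -0.3, 0.4]
[-0.0806, 0.0001, 0.0595, -0.3, -0.3, 0.4]
[-0.1345, 0.0001, 0.1009, -0.3, -0.3, 0.4]
side top face n [-0.009  0.004  1.   ] z 0.2214 rect [547.9 183.1] [71.9 79. ] 71.0 263
[0.5428477  0.18413379 0.2       ]
side top face n [-0.009 -0.     1.   ] z 0.0502 rect [537.5 347.9] [50.3 49.5] 2.3 298
side top face n [0.025 0.051 0.998] z 0.0515 rect [538.8 270.2] [47.8 58.4] 89.8 257
```

Emit:
{"api": "drive_tool", "payload": {"deltas": [[[255,-0.04,0,0.03,0,0,0.3],[255,-0.08,0,0.06,0,0,0.3],[255,-0.11,0,0.082,0,0,0.3],[255,-0.134,0,0.101,0,0,0.3],[255,-0.134,0,0.101,0,0,0.3],[255,-0.134,0,0.101,0,0,0.3]]]}}

```text
clock: 46.05
tcp_pos: [0.5396, 0.2227, 0.0035]
orientation: [-0.321, 0.621, 0.647, 0.304]
wrist_force: [0.7, -0.6, -0.8]
finger_gap: 0.0472
grip_force: 62.8
```

```bash
python3 - <<'E'
from h import *
s=get_state();p,r=pose();print(p,s['finger_gap'],np.round(s['wrist_force'],1))
rows([place("g3.json",case(0,-.083,.032),-ey)])
topface("side",pts("side",cam("side")[1]),case(0,-.083,.033))
E
```

```text
[0.53960977 0.22268041 0.00346161] 0.047169253778387814 [ 0.7 -0.6 -0.8]
[-0.0005, 0.0007, -0.0003, -0.3, -0.3, -0.0]
side top face n [-0.003  0.021  1.   ] z 0.0541 rect [542.9 177.9] [76.1 78. ] 86.3 268
```

Emit:
{"api": "drive_tool", "payload": {"deltas": [[[60,0,0,0,0,0,0],[60,0,0,0,0,0,0],[60,0,0,0,0,0,0],[60,0,0,-0.03,0,0,0],[60,0,0,-0.06,0,0,0],[60,0,0,-0.1,0,0,0],[0,0.05,0,-0.16,0,0,0],[0,0.1,0,-0.2,0,0,0],[0,0.15,0.1,-0.27,0,-20,0],[0,0.15,-0.1,-0.27,0,-30,0],[0,0.15,-0.15,-0.27,0,-40,0],[0,0.15,-0.15,-0.27,0,-50,0]]]}}

```text
clock: 47.6
tcp_pos: [0.4097, 0.0938, 0.285]
orientation: [-0.059, 0.69, 0.719, 0.055]
wrist_force: [0.3, 1.0, 0.5]
finger_gap: 0.0849
grip_force: 0.0
```

```bash
python3 - <<'E'
from h import *
s=get_state();p,r=pose();print(p,s['finger_gap'])
S,d=cam("side");P=pts("side",d);q,d=cam("top");P2=pts("top",d);lidslope(P);lidslope(P2)
for y in(.08,0,-.083):
    topface("side",P,case(0,y,.033),.038);topface("top",P2,case(0,y,.033),.038)
save("end.png",np.hstack([cv2.resize(S[100:320,140:360],(400,400),interpolation=cv2.INTER_CUBIC),cv2.resize(q[100:280,100:280],(400,400),interpolation=cv2.INTER_CUBIC)]))
E
```

```text
[0.4097039  0.09381985 0.28497871] 0.08494582114185643
panel 2503 theta 97.9 icpt 0.0289 [34. 35. 36. 38. 39. 41. 42. 44. 44.]
rimR 371 theta 95.3 icpt 0.0111 [12. 12. 16. 19. 22. 20. 22. 24. 21. 20. 21.]
rimL 322 theta 98.3 icpt 0.0006 [ 6.  7.  9. 10. 12. 13. 14. 16. 17. 19. 21.]
panel 493 theta 96.9 icpt 0.0278 [32. 33. 35. 36.]
rimL 272 theta 96.5 icpt 0.0059 [11. 11. 15. 14. 15. 14. 13. 15. 16. 17. 30.]
side top face n [-0.005 -0.004  1.   ] z 0.05 rect [537.1 347.7] [50.6 49.9] 1.3 289
top top face n [-0.007 -0.013  1.   ] z 0.0518 rect [536.4 347.4] [49.1 47.9] 3.6 290
side top face n [-0.022 -0.024  0.999] z 0.0509 rect [538.2 267.2] [59.7 48.8] 4.6 259
top top face n [-0.003  0.021  1.   ] z 0.0512 rect [537.5 266.8] [59.6 46.3] 3.3 322
side top face n [-0.011 -0.004  1.   ] z 0.0501 rect [540.9 185. ] [46.8 59.9] 3.0 226
top top face n [-0.04  -0.005  0.999] z 0.0511 rect [539.9 185.1] [46.6 59.7] 2.6 344
```

View pics/end.png

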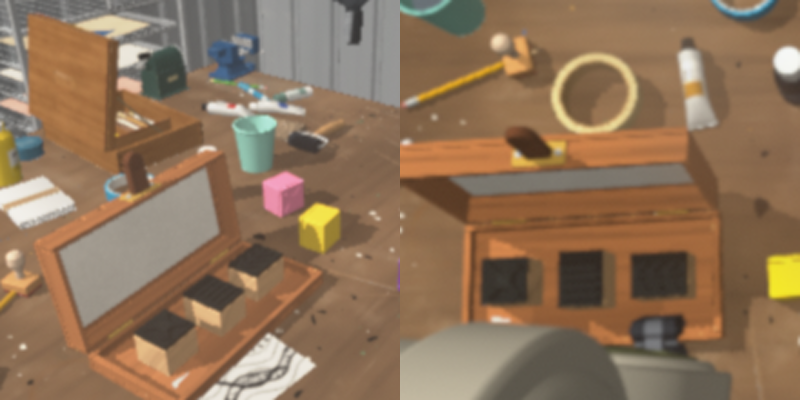

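The lid stands at about 97–98°. All three blocks lie flat in the tray with their dark carved faces up, at top-crop pixels (507,280), (581,278) and (660,275), and the gripper is clear above. I'm handing in.

```bash
python3 -c "
from workcell import *
print(hand_in())"
```

```text
the job is handed in; nothing more can be done
None
```

The job is handed in, with no verdict returned: by the last camera measurements the lid stands at about 97–98° open, all three blocks lie flat and carved face up in the tray, and the gripper is clear of them.

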